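Change over the test fixture

ROBOT

A 6-joint arm with a two-finger parallel gripper is mounted at the origin on a cart in front of the work surface, level with it; the furniture and walls round the work are solid. World frame = base frame: x ahead of the robot, y to its left, z up, the work surface at z = 0. Lengths are in m, angles in rad, forces in N, time in s.
With the tool pointing down it reaches from about 0.35 to 0.875 m from the base axis. Payload 15.5 kg.
Tool frame: the origin (TCP) lies midway between the tips of the shut fingers; the grasp point (between the pads) lies ctrl.hold_point_z behind it (ctrl.hold_point_z is the distance from the TCP to the grasp point, in m); z points along the fingers, y is the direction in which the jaws open and shut (so a half turn about z gives the same grasp; the last joint's range is limited). The gripper opens to 85 mm and grips with 20 to 120 N. Pads are 22 mm wide; open, the fingers measure 114 mm over their backs; the gripper's body (76 mm by 85 mm) begins 54 mm behind the grasp point. The pads swing forward as they close: fully open they stand 13 mm farther back than shut.
Start: joints at [-1.21, 0.494, 1.345, -0, 1.302, -0.096], TCP at [0.276, -0.561, 0.231] pointing down, gripper open.
Joint ranges: [-2.91, 2.91], [-0.82, 2.16], [0.22, 2.67], [-1.22, 4.37], [0.12, 2.79], [-3.08, 3.08]. Speed limits (rad/s): [1.89, 1.89, 2.57, 3.01, 3.01, 3.01].

INTERFACE

Orientations are given as a rotation vector (axis times angle).
In Python, from plant import ctrl gives the robot as it stands.
- The arm moves only by the tool step_arm, never from a script. Its argument "targets" is a list of rows, each an object of numbers: "tx", "ty", "tz": the shift along the world's x, y, z each as a share of 0.3 m, from -1 to 1; "rx", "ry", "rz": the turn, a rotation vector about the world's x, y, z each as a share of 180 degrees, from -1 to 1; "claw": the closure, from -1 (fully open) to 1 (shut). In form: [{"tx": .., "ty": .., "tz": .., "rx": .., "ry": .., "rz": .., "claw": ..}, ...]. A call has 1 to 5 rows; each row is the pose to reach, as a shift and turn from the pose commanded when the call began, turning the shorter way round; what a row does not reach only later rows make up. A row lasts 1/8 s, in which the tool goes at most 62.5 mm and 10.7 degrees, less where a joint would pass 70% of its speed; a pose out of reach is approached as far as the arm can. A call with a number of a shift or a turn outside -1 to 1 is refused whole. A call with a gripper value outside its range is refused whole. The fingers move at their own pace and stop on an object; "newtons" is the grip in N (left out, the last holds). Time passes only in rows, so rows that repeat a pose let the fingers close. It gives the time, the measured TCP pose, the force and the opening at its end, in the units of the state.
- ctrl.state(): the state, without advancing time (a new reading comes with each control period).
- ctrl.get_image(name): name is "scene" or "top"; returns a dict with "frame" (384x512x3 uint8, red, green, blue), "z_map" (384x512 float32, m along the optical axis (not along the pixel's ray), 0 where there is no reading), "fx", "fy", "cx", "cy" (pixels), "rvec" (rotation vector, rad) and "tvec" (3), from world to camera coordinates, as OpenCV has them. Camera axes: x right, y down, z forward; pixel columns grow to the right and rows downward; lengths in m; the calibration is good to about 2 mm. A picture is of the moment at which its call begins.
- ctrl.close_job(): hands the job in, once; it reports no verdict.
The state is a dict: "t": time; "joint_pos": joint angles; "joint_velocities": joint speeds; "joint_torque": joint torques, N m; "position": TCP position; "eef_rot": TCP orientation; "ft_force": force on the tool from outside, world axes, zero at the start; "ft_torque": the same for the moment, N m; "width": finger opening in m.
Only numpy, scipy, OpenCV 4.12 (cv2) and the standard library are available. Lean on these libraries where they do the work, as an engineer would, in place of code of your own. Each camera call takes 0.05 s, during which the arm holds its last target.

TASK

Change the test fixture over: first roll its black thumbwheel by the edge until the digit 6 stands centred in the little window, then press the orange paddle fully down so that the knockout rod pushes the brass contact block up out of the blue nest. Finally take the block out and lay it flat, pins up, on the floor of the yellow bin, leaving the wheel on 6.

Things in the scene. Friction and masses are not known exactly. Their poses are not given: they have to be found in the camera images.
- fixture: test fixture, fixed, on 4 mm feet: aluminium base 136 x 176 x 8 mm, a grey thumbwheel housing on its left (x -56..56, y 5..77, flat top at z 80) and a blue nest on its right (x 0..60, y -80..-20, flat top at z 62). Origin under the middle of the base, 4 mm above the bench; +x to its back (away from the robot), +y to its left. May stand turned by up to 0.3 rad.
- wheel (a joint): angle of the thumbwheel, rad. Digit n stands centred in the window at n x 0.628, so 6 is at 3.770. The value grows and the digits count up when the wheel's top moves to fixture +x (away from the robot). Stops just below 0 and just above 9; starts anywhere between 3 and 5. No detents; friction (about 1 N at the rim) keeps it where it is left.
- wheel_crown (a point): highest point of the thumbwheel, a black disc 12 mm thick, 96 mm across its 24 rounded ribs, standing 18 mm out of a slot (86 x 17 mm) in the housing's top; the point is 48 mm straight above the wheel's level axis (parallel to fixture y) and mid-thickness; it does not turn with the wheel. Fixture frame (0, 35, 98) mm. Pinch the disc across its faces or push its ribs.
- window (a point): centre of the digit window, 15 x 15 mm, black bezel, red index mark on its left, in the housing's top 20 mm to the left (+y) of the wheel; fixture frame (0, 55, 80) mm. Black digits 0 to 9 on an ivory drum that turns with the wheel; feet towards the robot.
- paddle (a point): pressing point on top of the orange ejector paddle (52 x 34 mm, in front of the nest), 18 mm behind its front edge; at rest fixture frame (-58, -50, 54) mm. Moves with the paddle, about 11 mm down over its travel.
- ejector (a joint): angle of the paddle's lever, rad: 0 at rest, 0.22 fully down (stop). Pivot parallel to fixture y, 52 mm behind and 23 mm below the pressing point. Needs about 2 to 3 N to move and stays where it is left. Lifts the knockout rod and the block on it 36 mm per rad: 8 mm when fully down.
- nest (a point): centre of the nest's pocket, at the level of the nest's top, 66 mm above the bench; fixture frame (30, -50, 62) mm. The pocket is 20 mm (fixture x) by 28 mm (fixture y) and 11 mm deep with a knockout rod in its floor.
- contact_block: brass-coloured block 18 x 26 x 11 mm (x, y, z), about 0.05 kg, with five thin 4 mm pins on top (they cannot be held). Origin at the centre of its underside, z up on the pins' side. At first its brass top is flush with the nest's top; ejected it stands about 8 mm proud on the rod, guided by the last 3 mm of the pocket. Axes along the fixture's.
- bin: low yellow bin, fixed, on the bench left of a tilted black tray of boards (150 mm high at most) that stands between it and the fixture; 115 x 146 mm over its rim, 25 mm high. Origin at the centre of its underside, x along the short side. Inside 104 (x) by 134 (y) mm, floor 3 mm above the bench. A small grey part (12 mm high) lies within x 15..45, y 25..65 mm; the rest is free.

How it is judged:
On the way, in this order (a step that is already met when the one before it is completed fails the run):
1. the thumbwheel shows 6 (value of joint wheel between 3.62 and 3.92 rad), for 0.2 s.
2. the paddle is pressed down and the block stands up out of the nest (value of joint ejector above 0.17 rad and z of contact_block in the frame of nest above -0.006 m and horizontal distance between contact_block and nest below 0.006 m), for 0.1 s.
At the end, for the whole second after the job is handed in: The wheel stands within 0.15 rad of 6 (3.62 to 3.92 rad); the contact block lies inside the bin on its floor (underside less than 7 mm above the bin's underside), pins up within 0.15 rad of upright, and at rest (all of step 1 and x of contact_block in the frame of bin between -0.052 and 0.052 m and y of contact_block in the frame of bin between -0.067 and 0.067 m and z of contact_block in the frame of bin below 0.007 m and angle between contact_block's own z axis and vertical below 0.15 rad and linear speed of contact_block below 0.02 m/s); the robot touches nothing.
It also fails if it takes over 72 s, if anything falls off the work surface, if the arm or the gripper's body presses on something with over 40 N, if the wrist force passes 120 N, or if a joint passes its speed limit or range.

## Working session

There is one attempt and no reset: what is moved stays moved. The work goes in short steps, Python scripts to look and compute and a tool call to move; the robot and the scene stay as the last step left them, time stands still between calls to the robot, and variables do not carry over. Pictures are saved under pics/ and viewed, and the job is handed in when it is done.

Besides the shell and the picture viewer there is one more tool, called after "Request:" as name(argument=value, ...), one argument or row to a line, values as JSON. step_arm: Moves the arm, as the interface text tells. Shift numbers are shares of 0.3 m and turn numbers shares of 180 degrees, none past 1 either way. Its arguments: {"type":"object","properties":{"targets":{"type":"array"},"newtons":{"type":"number"}},"required":["targets"]}

```bash
ls; mkdir -p pics; python3 - <<'E'
from plant import ctrl
import cv2,numpy as np
print(ctrl.state(), ctrl.hold_point_z)
for n in("scene","top"):
    d=ctrl.get_image(n); cv2.imwrite(f"pics/{n}0.png",d["frame"][:,:,::-1]); np.savez(f"{n}0.npz",**d)
    print(n,d["fx"],d["cx"],d["cy"],d["rvec"],d["tvec"])
E
```

```text
pics
{'t': 0.0, 'joint_pos': array([-1.20949761e+00,  4.94182205e-01,  1.34615321e+00, -1.30027283e-05,
        1.30250690e+00, -9.54595263e-02]), 'joint_velocities': array([ 6.07460146e-04, -1.62018580e-04,  4.82787336e-04, -1.24176709e-03,
        7.62389582e-04, -3.88596794e-05]), 'joint_torque': array([ 3.73706760e-03, -8.82155657e+01, -3.83871675e+01,  1.98301723e-04,
        1.01590718e-02,  5.85344765e-06]), 'position': array([ 0.27553936, -0.56056655,  0.23069339]), 'eef_rot': array([-3.05881397e+00, -7.10978766e-01,  2.79555855e-04]), 'ft_force': array([-0.46232223,  0.47024838,  0.46596628]), 'ft_torque': array([ 0.03160998, -0.00839894, -0.02893   ]), 'width': 0.08542606826307951} 0.0187
scene 412.42545657612 254.57483262276497 191.58241887388144 [ 0.98339759 -2.12937798  1.35657446] [0.35139615 0.28109927 0.84540343]
top 376.39364563711223 253.97099439884306 188.7881757151793 [ 2.15054814 -2.17088572  0.04924148] [0.02988691 0.53615397 1.02594433]
```

View pics/scene0.png

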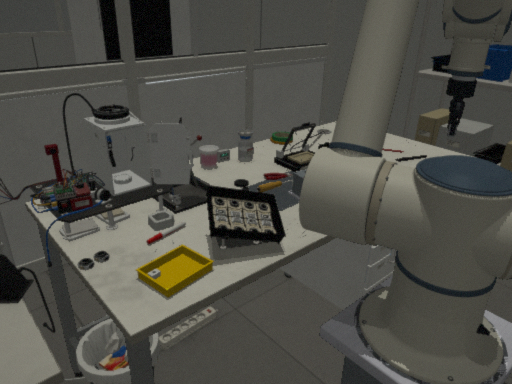

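View pics/top0.png

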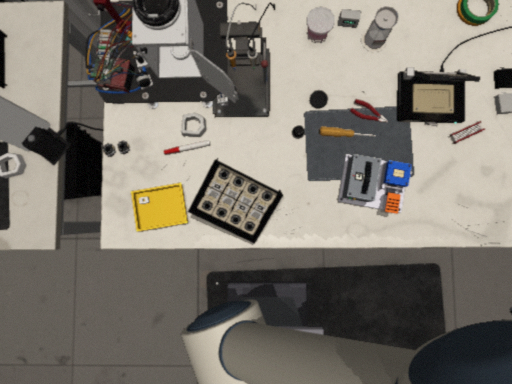

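```bash
cat > h.py <<'E'
import cv2,numpy as np
def load(n): return dict(np.load(n))
def RT(d):
    R,_=cv2.Rodrigues(d["rvec"].astype(float)); return R,d["tvec"].reshape(3)
def ray(d,u,v,z):
    R,t=RT(d); c=-R.T@t
    r=R.T@np.array([(u-d["cx"])/d["fx"],(v-d["cy"])/d["fy"],1.])
    return c+r*(z-c[2])/r[2]
def dep(d,u,v):
    R,t=RT(d); Z=float(d["z_map"][int(round(v)),int(round(u))])
    return R.T@(np.array([(u-d["cx"])/d["fx"]*Z,(v-d["cy"])/d["fy"]*Z,Z])-t)
def cloud(d):
    R,t=RT(d); v,u=np.mgrid[:384,:512]; Z=d["z_map"]
    P=np.stack([(u-d["cx"])/d["fx"]*Z,(v-d["cy"])/d["fy"]*Z,Z],-1)-t
    return P@R
def proj(d,p):
    q,_=cv2.projectPoints(np.array(p,float).reshape(-1,3),d["rvec"].astype(float),d["tvec"].astype(float),np.array([[d["fx"],0,d["cx"]],[0,d["fy"],d["cy"]],[0,0,1.]]),None); return q.reshape(-1,2)
def crop(d,u0,v0,u1,v1,s,name):
    cv2.imwrite(name,cv2.resize(d["frame"][v0:v1,u0:u1,::-1],None,fx=s,fy=s,interpolation=cv2.INTER_CUBIC))
E
python3 - <<'E'
from h import *
d=load("top0.npz")
crop(d,325,140,425,220,8,"pics/fix0.png")
P=cloud(d); hsv=cv2.cvtColor(d["frame"],cv2.COLOR_RGB2HSV)
R,t=RT(d); print("cam",-R.T@t)
H,S,V=cv2.split(hsv)
for n,lo,hi,box in (("blue",100,125,(380,150,425,220)),("orange",5,20,(380,180,425,220)),("yellow",22,35,(120,170,200,240))):
    m=np.zeros(H.shape,np.uint8);u0,v0,u1,v1=box
    m[v0:v1,u0:u1]=((H>=lo)&(H<=hi)&(S>130)&(V>60))[v0:v1,u0:u1]
    vv,uu=np.nonzero(m); z=P[m>0][:,2]
    c=cv2.minAreaRect(np.stack([uu,vv],1).astype(np.float32))
    print(n,len(uu),c,np.percentile(z,[10,50,90]),np.median(P[m>0],0))
# housing top
m=(abs(P[:,:,2]-.084)<.006); m[:, :335]=0; m[:,:][:150]=0;m[215:]=0;m[:,420:]=0
vv,uu=np.nonzero(m); q=P[m]; print(len(q),cv2.minAreaRect(q[:,:2].astype(np.float32)),np.median(q[:,2]))
E
```

```text
cam [ 0.44909349 -0.01418151  1.06725349]
blue 469 ((397.4189147949219, 172.9864959716797), (24.82424545288086, 23.18025779724121), 9.462323188781738) [0.06284737 0.06565052 0.06810384] [ 0.57058725 -0.3541657   0.06565052]
orange 253 ((392.37994384765625, 202.3400115966797), (13.293608665466309, 19.79899024963379), 8.130102157592773) [0.05525619 0.05792863 0.06050907] [ 0.49184365 -0.34200408  0.05792863]
yellow 2024 ((158.69976806640625, 206.7586669921875), (40.607749938964844, 52.29734802246094), 80.21759033203125) [1.06043377e-06 2.97218366e-03 2.37700624e-02] [0.48667741 0.29455542 0.00297218]
1069 ((0.5598862171173096, -0.2624828815460205), (0.0733979269862175, 0.11293143779039383), 78.96534729003906) 0.08372803091381621
```

View pics/fix0.png

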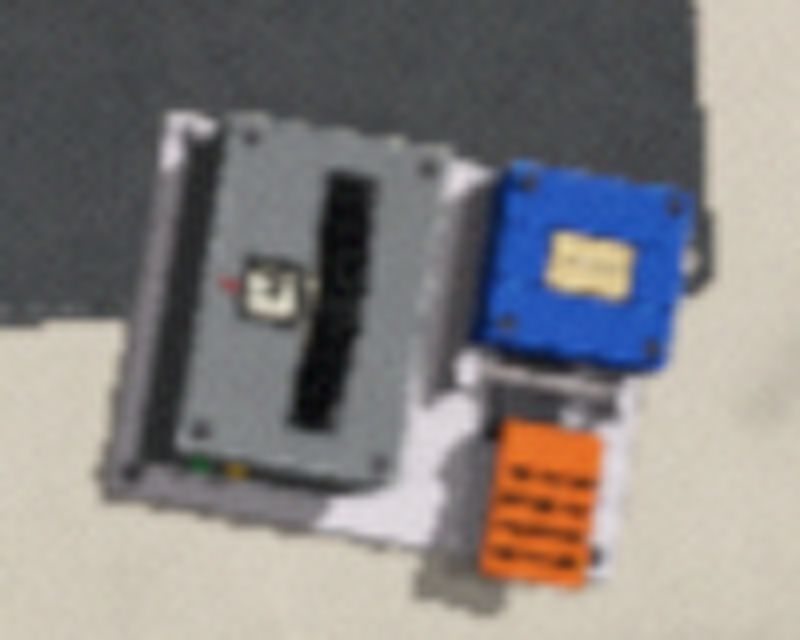

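```bash
python3 - <<'E'
from h import *
from plant import ctrl
d=load("top0.npz")
yaw=np.deg2rad(78.965-90); 
s=load("scene0.npz");R,t=RT(s);print("scam",-R.T@t, proj(s,[[.55,-.3,.08],[.46,.3,.0]]))
fr=np.mean([ctrl.get_image("top")["frame"].astype(float) for _ in range(8)],0)
d["frame"]=fr.astype(np.uint8); np.savez("top0a.npz",**d)
# rectify window: patch at z=.084
o=np.array([.552,-.3027]);ex=np.array([np.cos(yaw),np.sin(yaw)]);ey=np.array([-ex[1],ex[0]])
N=480; side=.06
src=[];dst=[]
for a,b in((1,1),(1,-1),(-1,-1),(-1,1)):
    p=o+ex*(0+a*side/2)+ey*(.05+b*side/2); src.append(proj(d,[*p,.084])[0]); dst.append(((1-b)/2*N,(1-a)/2*N))
M=cv2.getPerspectiveTransform(np.float32(src),np.float32(dst))
cv2.imwrite("pics/win0.png",cv2.warpPerspective(d["frame"],M,(N,N),flags=cv2.INTER_CUBIC)[:,:,::-1])
for n in "brass",:
    hsv=cv2.cvtColor(d["frame"],cv2.COLOR_RGB2HSV); m=np.zeros(hsv.shape[:2],np.uint8)
    m[165:182,388:408]=((hsv[...,0]<35)&(hsv[...,0]>10)&(hsv[...,2]>120))[165:182,388:408]
    vv,uu=np.nonzero(m); print(len(uu),uu.mean(),vv.mean(),ray(d,uu.mean(),vv.mean(),.066),P:=np.median(cloud(d)[m>0],0))
m=np.zeros(hsv.shape[:2],np.uint8)
m[180:220,380:410]=((hsv[...,0]>4)&(hsv[...,0]<18)&(hsv[...,1]>140)&(hsv[...,2]>150))[180:220,380:410]
vv,uu=np.nonzero(m);print("paddle",uu.mean(),vv.mean(),ray(d,uu.mean(),vv.mean(),.058))
E
```

```text
scam [-0.24648381  0.69514158  0.610923  ] [[320.49602675 174.55184594]
 [179.87863082 279.54252312]]
67 398.3134328358209 172.73134328358208 [ 0.57117429 -0.35871195  0.066     ] [ 0.57065984 -0.35840443  0.06545899]
paddle 392.4028436018957 202.34123222748815 [ 0.49343419 -0.3429374   0.058     ]
```

View pics/win0.png

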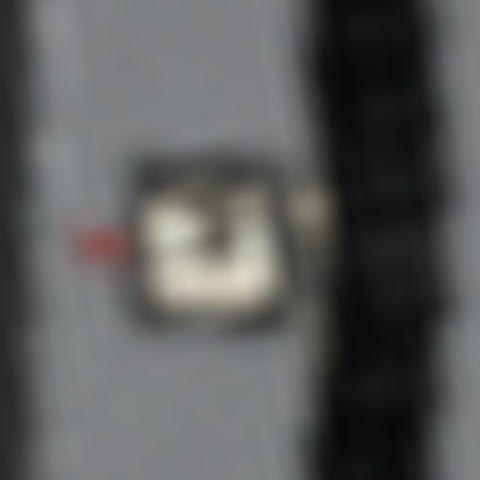

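```bash
python3 - <<'E'
from h import *
d=load("top0a.npz")
print(proj(d,[.5628,-.2487,.084]))
print(cv2.cvtColor(d["frame"],cv2.COLOR_RGB2GRAY)[170:184,350:366])
E
```

```text
[[357.9907014  175.58853579]]
[[ 60 117 138 131 131 129 127 129 130 129 131 130 130 126  88  30]
 [ 63 117 138 131 128 116 107 115 124 126 127 128 128 126  89  30]
 [ 70 117 135 130 125 100  70  75  83  84  86 101 112 118  88  31]
 [ 86 121 131 130 125  94  78  86  89  78  67  74  82 101  81  29]
 [ 88 119 122 124 113  93 143 151 109  91 109 113  81  98  83  26]
 [100 126 112 101  95  96 175 201 154 101 133 131  83 121 108  34]
 [102 128 121 114  92  91 160 178 134 102 163 155  81 100  87  27]
 [102 128 129 124  96 103 175 201 178 163 195 167  80  80  65  24]
 [107 128 129 126  95  89 155 189 195 203 208 161  83  76  50  22]
 [118 130 131 128 105  79  95 116 130 141 140 106  81  71  34  16]
 [120 131 131 129 123 113 110 110 104  85  74  70  91  79  28  13]
 [123 131 132 130 130 129 127 127 121 114 108 109 104  71  23  12]
 [126 131 130 131 131 131 131 129 129 128 126 126 108  63  20  13]
 [125 129 131 132 131 131 130 130 129 129 129 127  96  43  15  15]]
```

```bash
cat >> h.py <<'E'
from scipy.spatial.transform import Rotation as Ro
yaw=-.195; O=np.array([.552,-.3033,.004])
ex=np.array([np.cos(yaw),np.sin(yaw),0]);ey=np.array([-ex[1],ex[0],0]);ez=np.array([0,0,1.])
def F(x,y,z): return O+(x*ex+y*ey+z*ez)/1000
def Rt(tilt=0.,yawadd=0.,flip=False):
    # tool y along -ey, z down, tilted about ey
    c=np.array([0,0,-1.]); yv=-ey if not flip else ey
    B=np.stack([np.cross(yv,c),yv,c],1)
    return Ro.from_rotvec(tilt*ey)*Ro.from_rotvec([0,0,yawadd])*Ro.from_matrix(B)
def go(p,R,pr=True):
    from plant import ctrl
    s=ctrl.state(); dp=(np.array(p)-s["position"])/.3
    dr=(R*Ro.from_rotvec(s["eef_rot"]).inv()).as_rotvec()/np.pi
    print("target",np.round(p,4),"t %.4f %.4f %.4f  r %.4f %.4f %.4f"%(*dp,*dr),"deg %.1f"%(np.linalg.norm(dr)*180))
def wh(th,r): return O+.035*ey+.050*ez+r*(np.sin(th)*ex+np.cos(th)*ez)
E
python3 - <<'E'
from h import *
d=load("top0.npz"); print(ray(d,366.9,177.5,.1), F(0,35,98), F(0,55,80), F(30,-50,62),F(-58,-50,54))
go(wh(.25,.10),Rt(.25)); go(wh(.25,.037),Rt(.25))
E
```

```text
[ 0.55575262 -0.26729688  0.1       ] [ 0.55878183 -0.26896333  0.102     ] [ 0.56265716 -0.24934238  0.084     ] [ 0.5717431  -0.35816538  0.066     ] [ 0.48541091 -0.34111392  0.058     ]
target [ 0.5831 -0.2738  0.1509] t 1.0246 0.9572 -0.2680  r -0.0106 0.0803 -0.2064 deg 39.9
target [ 0.5678 -0.2707  0.0898] t 0.9737 0.9673 -0.4714  r -0.0106 0.0803 -0.2064 deg 39.9
```

Request:
step_arm(
  targets=[
    {"tx": 0.2, "ty": 0.2, "tz": -0.05, "rx": -0.0026, "ry": 0.02, "rz": -0.05, "claw": -0.3},
    {"tx": 0.35, "ty": 0.35, "tz": -0.1, "rx": -0.005, "ry": 0.04, "rz": -0.1, "claw": -0.3},
    {"tx": 0.5, "ty": 0.5, "tz": -0.15, "rx": -0.008, "ry": 0.06, "rz": -0.155, "claw": -0.3},
    {"tx": 0.65, "ty": 0.65, "tz": -0.2, "rx": -0.0106, "ry": 0.08, "rz": -0.206, "claw": -0.3},
    {"tx": 0.8, "ty": 0.8, "tz": -0.25, "rx": -0.0106, "ry": 0.08, "rz": -0.206, "claw": -0.3},
  ],
)

```text
t: 1.12
position: [0.4724, -0.365, 0.1707]
eef_rot: [-3.079, 0.305, 0.387]
ft_force: [0.4, -0.9, -0.4]
width: 0.0556
```

```bash
python3 - <<'E'
from h import *
from plant import ctrl
s=ctrl.state();print(s["t"],s["position"],s["joint_pos"],s["width"])
go(wh(.25,.10),Rt(.25)); go(wh(.25,.037),Rt(.25))
d=ctrl.get_image("scene");cv2.imwrite("pics/s1.png",d["frame"][:,:,::-1])
E
```

```text
1.125 [ 0.47235388 -0.36502183  0.17067014] [-0.69124471  0.62701187  1.29932976 -0.11978328  1.43679767  1.10614559] 0.055568895636336005
target [ 0.5831 -0.2738  0.1509] t 0.3690 0.3042 -0.0659  r 0.0004 -0.0001 0.0007 deg 0.1
target [ 0.5678 -0.2707  0.0898] t 0.3180 0.3143 -0.2694  r 0.0004 -0.0001 0.0007 deg 0.1
```

View pics/s1.png

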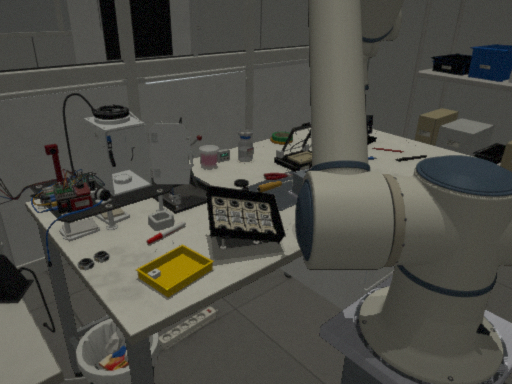

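Request:
step_arm(
  targets=[
    {"tx": 0.18, "ty": 0.15, "tz": -0.03, "claw": -0.1},
    {"tx": 0.36, "ty": 0.3, "tz": -0.066, "claw": -0.1},
    {"tx": 0.369, "ty": 0.304, "tz": -0.066, "claw": -0.1},
  ],
)

```text
validation failed for argument at $.ta...
```

```bash
python3 - <<'E'
from h import *
from plant import ctrl
s=ctrl.state();print(s["t"],s["position"],s["width"])
go(wh(.25,.10),Rt(.25)); go(wh(.25,.037),Rt(.25))
d=ctrl.get_image("top");cv2.imwrite("pics/t2.png",d["frame"][100:260,270:470][:,:,::-1].repeat(4,0).repeat(4,1))
E
```

```text
1.175 [ 0.47634844 -0.35905934  0.16854515] 0.05549456508599879
target [ 0.5831 -0.2738  0.1509] t 0.3557 0.2843 -0.0588  r -0.0008 -0.0003 0.0000 deg 0.1
target [ 0.5678 -0.2707  0.0898] t 0.3047 0.2944 -0.2623  r -0.0008 -0.0003 0.0000 deg 0.1
```

View pics/t2.png

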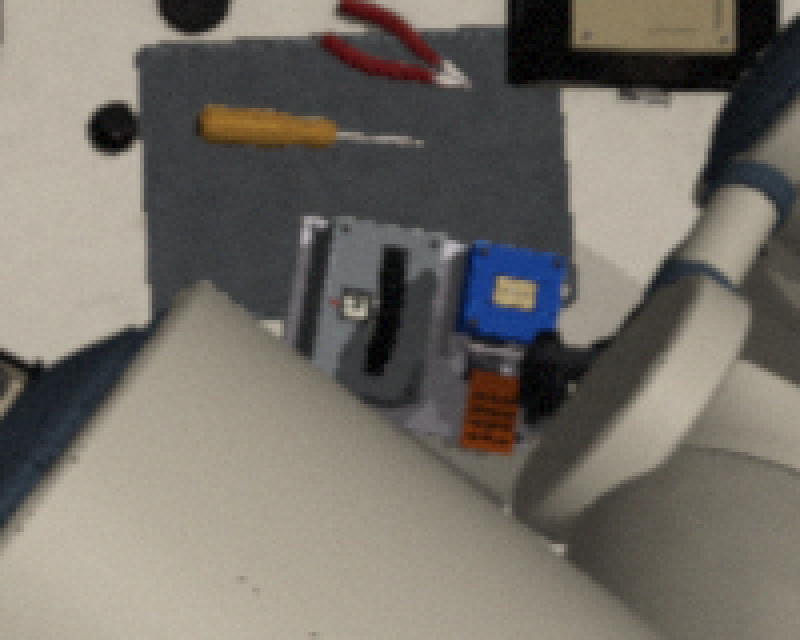

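Request:
step_arm(
  targets=[
    {"tx": 0.15, "ty": 0.12, "tz": -0.03, "rx": 0, "ry": 0, "rz": 0, "claw": -0.1},
    {"tx": 0.3, "ty": 0.24, "tz": -0.05, "rx": 0, "ry": 0, "rz": 0, "claw": -0.1},
    {"tx": 0.35, "ty": 0.28, "tz": -0.06, "rx": 0, "ry": 0, "rz": 0, "claw": -0.1},
    {"tx": 0.35, "ty": 0.28, "tz": -0.06, "rx": 0, "ry": 0, "rz": 0, "claw": -0.1},
  ],
)

```text
t: 1.72
position: [0.5762, -0.2817, 0.1528]
eef_rot: [-3.079, 0.297, 0.386]
ft_force: [-0.4, -1.2, -0.2]
width: 0.0471
```

```bash
python3 - <<'E'
from h import *
from plant import ctrl
s=ctrl.state();print(s["t"],s["position"],s["width"])
go(wh(.25,.10),Rt(.25)); go(wh(.25,.037),Rt(.25))
E
```

```text
1.725 [ 0.57618551 -0.28167285  0.15279214] 0.047132165833922046
target [ 0.5831 -0.2738  0.1509] t 0.0229 0.0264 -0.0063  r 0.0000 0.0002 -0.0009 deg 0.2
target [ 0.5678 -0.2707  0.0898] t -0.0281 0.0365 -0.2098  r 0.0000 0.0002 -0.0009 deg 0.2
```

Request:
step_arm(
  targets=[
    {"tx": 0, "ty": 0, "tz": -0.02, "rx": 0, "ry": 0, "rz": 0, "claw": -0.1},
    {"tx": 0, "ty": 0, "tz": -0.02, "rx": 0, "ry": 0, "rz": 0, "claw": -0.1},
  ],
)

```text
t: 1.98
position: [0.5747, -0.2831, 0.1468]
eef_rot: [-3.078, 0.301, 0.387]
ft_force: [0.2, 1.2, -0.2]
width: 0.0467
```

```bash
python3 - <<'E'
from h import *
from plant import ctrl
s=ctrl.state();print(s["t"],s["position"],s["width"])
go(wh(.25,.10),Rt(.25)); go(wh(.25,.037),Rt(.25))
E
```

```text
1.975 [ 0.57466007 -0.2831241   0.14682859] 0.04673045002329683
target [ 0.5831 -0.2738  0.1509] t 0.0280 0.0312 0.0135  r -0.0000 0.0000 0.0001 deg 0.0
target [ 0.5678 -0.2707  0.0898] t -0.0230 0.0413 -0.1899  r -0.0000 0.0000 0.0001 deg 0.0
```

Request:
step_arm(
  targets=[
    {"tx": 0.01, "ty": 0.035, "tz": -0.04, "rx": 0, "ry": 0, "rz": 0, "claw": -0.1},
    {"tx": -0.01, "ty": 0.041, "tz": -0.12, "rx": 0, "ry": 0, "rz": 0, "claw": -0.1},
    {"tx": -0.023, "ty": 0.041, "tz": -0.19, "rx": 0, "ry": 0, "rz": 0, "claw": -0.1},
    {"tx": -0.023, "ty": 0.041, "tz": -0.19, "rx": 0, "ry": 0, "rz": 0, "claw": -0.1},
  ],
)

```text
t: 2.48
position: [0.5677, -0.269, 0.0885]
eef_rot: [-3.077, 0.299, 0.39]
ft_force: [0.0, -0.4, 0.6]
width: 0.0469
```

```bash
python3 - <<'E'
from h import *
from plant import ctrl
s=ctrl.state();print(s["t"],s["position"],s["width"],s["ft_force"])
go(wh(.25,.037),Rt(.25))
E
```

```text
2.475 [ 0.56768109 -0.2690333   0.08849835] 0.046922757753925716 [ 0.01077081 -0.36055966  0.62309876]
target [ 0.5678 -0.2707  0.0898] t 0.0003 -0.0057 0.0045  r -0.0005 -0.0007 -0.0003 deg 0.2
```

Request:
step_arm(
  targets=[
    {"tx": 0, "ty": -0.005, "tz": 0.003, "rx": 0, "ry": 0, "rz": 0, "claw": 0.5},
    {"tx": 0, "ty": -0.005, "tz": 0.003, "rx": 0, "ry": 0, "rz": 0, "claw": 1},
    {"tx": 0, "ty": -0.005, "tz": 0.003, "rx": 0, "ry": 0, "rz": 0, "claw": 1},
  ],
  newtons=25,
)

```text
t: 2.85
position: [0.5698, -0.271, 0.0921]
eef_rot: [-3.079, 0.299, 0.383]
ft_force: [2.3, 5.9, 5.7]
width: 0.0112
```

```bash
python3 - <<'E'
from h import *
from plant import ctrl
s=ctrl.state();print(s["t"],s["position"],s["width"],s["ft_force"])
for a in (.25,.125,0,-.125,-.25): go(wh(a,.037),Rt(a))
E
```

```text
2.85 [ 0.56976962 -0.27098324  0.09212001] 0.011244342459082951 [2.26568724 5.92549075 5.74976811]
target [ 0.5678 -0.2707  0.0898] t -0.0067 0.0008 -0.0076  r 0.0000 0.0009 -0.0004 deg 0.2
target [ 0.5633 -0.2699  0.0907] t -0.0215 0.0038 -0.0047  r -0.0077 -0.0381 -0.0004 deg 7.0
target [ 0.5588 -0.269   0.091 ] t -0.0366 0.0067 -0.0037  r -0.0154 -0.0772 -0.0004 deg 14.2
target [ 0.5543 -0.2681  0.0907] t -0.0517 0.0097 -0.0047  r -0.0230 -0.1162 -0.0004 deg 21.3
target [ 0.5498 -0.2672  0.0898] t -0.0666 0.0126 -0.0076  r -0.0307 -0.1553 -0.0004 deg 28.5
```

Request:
step_arm(
  targets=[
    {"tx": -0.0155, "ty": 0.003, "tz": 0.003, "rx": -0.0077, "ry": -0.039, "rz": 0, "claw": 1},
    {"tx": -0.031, "ty": 0.006, "tz": 0.004, "rx": -0.0154, "ry": -0.078, "rz": 0, "claw": 1},
    {"tx": -0.0465, "ty": 0.009, "tz": 0.003, "rx": -0.023, "ry": -0.117, "rz": 0, "claw": 1},
    {"tx": -0.062, "ty": 0.012, "tz": 0, "rx": -0.0307, "ry": -0.1555, "rz": 0, "claw": 1},
    {"tx": -0.062, "ty": 0.012, "tz": 0, "rx": -0.0307, "ry": -0.1555, "rz": 0, "claw": 1},
  ],
)

```text
t: 3.48
position: [0.5493, -0.2671, 0.0927]
eef_rot: [3.078, -0.301, 0.39]
ft_force: [-2.4, 12.4, 16.1]
width: 0.0109
```

```bash
python3 - <<'E'
from h import *
from plant import ctrl
s=ctrl.state();print(s["t"],s["position"],s["width"],s["ft_force"])
go(wh(-.25,.037),Rt(-.25)); go(wh(-.25,.1),Rt(-.25)); 
E
```

```text
3.475 [ 0.54928745 -0.26712531  0.092651  ] 0.010877471773140511 [-2.36626681 12.38209454 16.1275292 ]
target [ 0.5498 -0.2672  0.0898] t 0.0017 -0.0002 -0.0093  r 0.0002 0.0006 0.0000 deg 0.1
target [ 0.5345 -0.2642  0.1509] t -0.0493 0.0099 0.1941  r 0.0002 0.0006 0.0000 deg 0.1
```

Request:
step_arm(
  targets=[
    {"tx": 0, "ty": 0, "tz": 0.003, "rx": 0, "ry": 0, "rz": 0, "claw": 0},
    {"tx": 0, "ty": 0, "tz": 0.005, "rx": 0, "ry": 0, "rz": 0, "claw": 0},
    {"tx": -0.03, "ty": 0.005, "tz": 0.12, "rx": 0, "ry": 0, "rz": 0, "claw": 0},
    {"tx": -0.12, "ty": -0.14, "tz": 0.25, "rx": 0, "ry": 0, "rz": 0, "claw": 0},
    {"tx": -0.25, "ty": -0.3, "tz": 0.27, "rx": 0, "ry": 0, "rz": 0, "claw": 0},
  ],
)

```text
t: 4.1
position: [0.4772, -0.3585, 0.1748]
eef_rot: [3.075, -0.295, 0.391]
ft_force: [1.3, -0.3, -0.6]
width: 0.043
```

```bash
cat > look.py <<'E'
from h import *
from plant import ctrl
import sys
n=sys.argv[1]
s=ctrl.state();print(s["t"],s["position"],s["width"],s["ft_force"])
L=[ctrl.get_image("top") for _ in range(3)]; d=L[0]; d["frame"]=np.mean([l["frame"].astype(float) for l in L],0).astype(np.uint8)
np.savez(n+".npz",**d)
src=[];dst=[];N=480;side=60
for a,b in((1,1),(1,-1),(-1,-1),(-1,1)):
    src.append(proj(d,F(a*side/2,50+b*side/2,80))[0]); dst.append(((1-b)/2*N,(1-a)/2*N))
M=cv2.getPerspectiveTransform(np.float32(src),np.float32(dst))
w=cv2.warpPerspective(d["frame"],M,(N,N),flags=cv2.INTER_CUBIC)[:,:,::-1]
c=cv2.resize(d["frame"][140:220,325:425,::-1],(600,480),interpolation=cv2.INTER_CUBIC)[:,:300]
cv2.imwrite(f"pics/{n}.png",np.hstack([w,c]))
print(cv2.cvtColor(d["frame"],cv2.COLOR_RGB2GRAY)[171:183,353:365])
E
python3 look.py t3
```

```text
4.1 [ 0.47716176 -0.35853715  0.17478139] 0.043044656885868025 [ 1.27127329 -0.32350524 -0.6194937 ]
[[131 128 117 105 117 123 126 125 126 128 124  85]
 [129 125 101  69  71  79  79  85  98 112 117  87]
 [126 125  92  73  69  54  59  67  72  83  99  79]
 [121 110  94 142 139 108 131 138 118  80  96  82]
 [ 99  95  97 171 168 117 124 169 155  87 109  96]
 [113  91  94 182 210 200 184 195 166  82  92  79]
 [124  94 102 183 219 221 218 216 172  80  78  64]
 [126  94  85 125 142 143 157 188 159  83  77  50]
 [127 103  76  69  62  63  78 112 103  84  70  33]
 [129 121 112 107 104  98  77  69  69  89  81  30]
 [130 129 128 126 127 122 114 108 108 103  72  22]
 [131 132 131 130 129 129 128 126 125 107  62  20]]
```

View pics/t3.png

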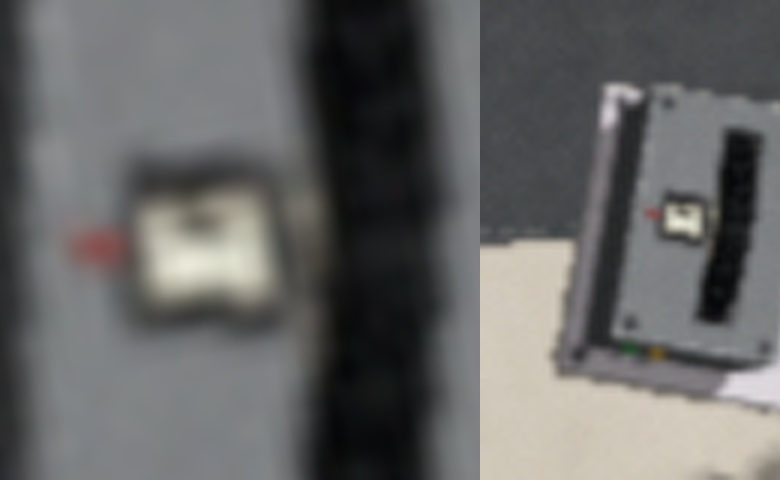

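```bash
python3 - <<'E'
from h import *
go(wh(.105,.08),Rt(.105));go(wh(.105,.04),Rt(.105))
E
```

```text
target [ 0.567  -0.2706  0.1336] t 0.3071 0.2968 -0.1305  r 0.0226 0.1107 0.0008 deg 20.3
target [ 0.5629 -0.2698  0.0938] t 0.2934 0.2995 -0.2631  r 0.0226 0.1107 0.0008 deg 20.3
```

Request:
step_arm(
  targets=[
    {"tx": 0.15, "ty": 0.15, "tz": -0.02, "rx": 0.011, "ry": 0.055, "rz": 0, "claw": 0},
    {"tx": 0.28, "ty": 0.28, "tz": -0.06, "rx": 0.0226, "ry": 0.1107, "rz": 0, "claw": 0},
    {"tx": 0.307, "ty": 0.297, "tz": -0.13, "rx": 0.0226, "ry": 0.1107, "rz": 0, "claw": 0},
    {"tx": 0.307, "ty": 0.297, "tz": -0.13, "rx": 0.0226, "ry": 0.1107, "rz": 0, "claw": 0},
  ],
)

```text
t: 4.75
position: [0.5681, -0.2659, 0.1307]
eef_rot: [-3.109, 0.299, 0.169]
ft_force: [-0.4, -0.1, -0.9]
width: 0.0429
```

```bash
python3 - <<'E'
from h import *
go(wh(.105,.08),Rt(.105));go(wh(.105,.04),Rt(.105))
E
```

```text
target [ 0.567  -0.2706  0.1336] t -0.0035 -0.0156 0.0097  r -0.0012 -0.0010 -0.0011 deg 0.3
target [ 0.5629 -0.2698  0.0938] t -0.0172 -0.0129 -0.1229  r -0.0012 -0.0010 -0.0011 deg 0.3
```

Request:
step_arm(
  targets=[
    {"tx": -0.017, "ty": -0.013, "tz": -0.06, "rx": -0.001, "ry": -0.001, "rz": -0.001, "claw": 0},
    {"tx": -0.017, "ty": -0.013, "tz": -0.12, "rx": -0.001, "ry": -0.001, "rz": -0.001, "claw": 0},
    {"tx": -0.017, "ty": -0.013, "tz": -0.12, "rx": -0.001, "ry": -0.001, "rz": -0.001, "claw": 0},
  ],
)

```text
t: 5.12
position: [0.5617, -0.2717, 0.0961]
eef_rot: [-3.111, 0.31, 0.162]
ft_force: [-0.5, 0.6, 0.6]
width: 0.0429
```

```bash
python3 - <<'E'
from h import *
go(wh(.105,.04),Rt(.105))
E
```

```text
target [ 0.5629 -0.2698  0.0938] t 0.0038 0.0065 -0.0077  r -0.0001 0.0002 0.0011 deg 0.2
```

Request:
step_arm(
  targets=[
    {"tx": 0.003, "ty": 0.003, "tz": -0.004, "rx": 0, "ry": 0, "rz": 0, "claw": 0.6},
    {"tx": 0.003, "ty": 0.003, "tz": -0.004, "rx": 0, "ry": 0, "rz": 0, "claw": 1},
    {"tx": 0.003, "ty": 0.003, "tz": -0.004, "rx": 0, "ry": 0, "rz": 0, "claw": 1},
  ],
  newtons=25,
)

```text
t: 5.5
position: [0.5645, -0.27, 0.0964]
eef_rot: [-3.112, 0.308, 0.158]
ft_force: [1.0, 7.1, 2.6]
width: 0.0106
```

```bash
python3 - <<'E'
from h import *
from plant import ctrl
s=ctrl.state();print(s["t"],s["position"],s["width"],s["ft_force"])
go(wh(.105,.04),Rt(.105));go(wh(0,.04),Rt(0));go(wh(-.105,.04),Rt(-.105))
E
```

```text
5.5 [ 0.56449792 -0.27001497  0.0964213 ] 0.0106259876417018 [0.98669    7.14855586 2.55749363]
target [ 0.5629 -0.2698  0.0938] t -0.0053 0.0008 -0.0088  r 0.0001 0.0011 0.0007 deg 0.2
target [ 0.5588 -0.269   0.094 ] t -0.0191 0.0035 -0.0081  r -0.0065 -0.0316 0.0007 deg 5.8
target [ 0.5547 -0.2682  0.0938] t -0.0328 0.0062 -0.0088  r -0.0130 -0.0644 0.0007 deg 11.8
```

Request:
step_arm(
  targets=[
    {"tx": -0.0145, "ty": 0.003, "tz": 0.0007, "rx": -0.0065, "ry": -0.033, "rz": 0, "claw": 1},
    {"tx": -0.029, "ty": 0.0057, "tz": 0, "rx": -0.013, "ry": -0.0656, "rz": 0, "claw": 1},
    {"tx": -0.029, "ty": 0.0057, "tz": 0, "rx": -0.013, "ry": -0.0656, "rz": 0, "claw": 1},
  ],
)

```text
t: 5.88
position: [0.5545, -0.2681, 0.0968]
eef_rot: [3.112, -0.309, 0.171]
ft_force: [2.8, 9.2, 1.5]
width: 0.0109
```

Request:
step_arm(
  targets=[
    {"tx": 0, "ty": 0, "tz": 0.003, "rx": 0, "ry": 0, "rz": 0, "claw": 0},
    {"tx": 0, "ty": 0, "tz": 0.003, "rx": 0, "ry": 0, "rz": 0, "claw": 0},
    {"tx": -0.012, "ty": 0.003, "tz": 0.12, "rx": 0, "ry": 0, "rz": 0, "claw": 0},
    {"tx": -0.12, "ty": -0.14, "tz": 0.25, "rx": 0, "ry": 0, "rz": 0, "claw": 0},
    {"tx": -0.25, "ty": -0.3, "tz": 0.27, "rx": 0, "ry": 0, "rz": 0, "claw": 0},
  ],
)

```text
t: 6.5
position: [0.483, -0.3581, 0.179]
eef_rot: [3.109, -0.304, 0.173]
ft_force: [0.3, -0.9, 0.0]
width: 0.0426
```

```bash
python3 look.py t4
```

```text
6.5 [ 0.48304231 -0.35811054  0.17896004] 0.04261992084953804 [ 0.29663867 -0.91074132  0.00702915]
[[125 121 111 102 111 119 123 121 122 123 119  84]
 [121 122  96  68  71  79  81  81  96 109 112  82]
 [124 120  90  71  75  77  72  63  70  78  94  75]
 [117 108  89 140 136  85  76 105 107  78  93  82]
 [ 96  91  90 163 179 144 111 128 126  80 117 105]
 [109  89  84 151 156 117 110 155 148  75  95  83]
 [121  93  94 142 141 132 166 198 161  75  77  61]
 [121  91  82 114 122 114 133 177 151  81  74  49]
 [121 101  73  73  77  72  69 106  98  76  68  32]
 [124 115 108 105 102  94  73  66  65  85  74  28]
 [124 123 122 124 119 117 109 103 102  99  68  22]
 [125 124 123 125 121 122 122 120 121 103  59  19]]
```

View pics/t4.png

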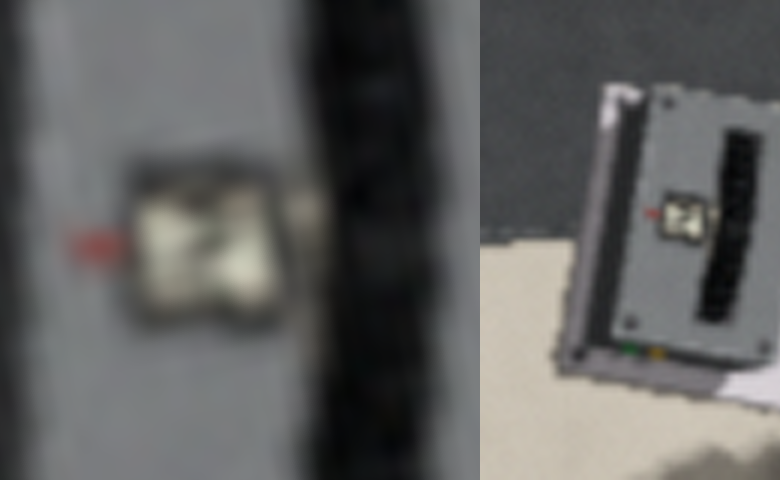

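```bash
cat > zoom.py <<'E'
from h import *
import sys
out=[]
for n in sys.argv[2:]:
    d=load(n+".npz"); g=cv2.cvtColor(d["frame"],cv2.COLOR_RGB2GRAY)
    N=260; side=20
    src=[];dst=[]
    for a,b in((1,1),(1,-1),(-1,-1),(-1,1)):
        src.append(proj(d,F(a*side/2,55+b*side/2,80))[0]); dst.append(((1-b)/2*N,(1-a)/2*N))
    M=cv2.getPerspectiveTransform(np.float32(src),np.float32(dst))
    big=cv2.resize(g[160:192,342:374].astype(np.float32),None,fx=12,fy=12,interpolation=cv2.INTER_LANCZOS4)
    A=np.array([[12,0,(0.5-342)*12-.5],[0,12,(0.5-160)*12-.5],[0,0,1.]])
    w=cv2.warpPerspective(big,M@np.linalg.inv(A),(N,N),flags=cv2.INTER_CUBIC)
    out.append(np.clip((w-60)*255/160,0,255).astype(np.uint8)); 
cv2.imwrite(sys.argv[1],np.hstack(out))
E
python3 zoom.py pics/z1.png top0a t3 t4
```

```text
(no output)
```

View pics/z1.png

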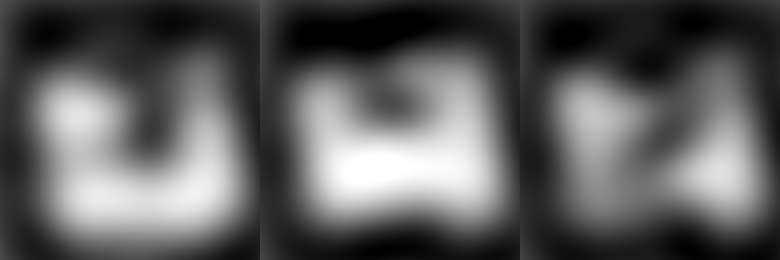

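Request:
step_arm(
  targets=[
    {"tx": -0.15, "ty": -0.1, "tz": 0.03, "rx": 0, "ry": 0, "rz": 0, "claw": 0},
    {"tx": -0.3, "ty": -0.2, "tz": 0.06, "rx": 0, "ry": 0, "rz": 0, "claw": 0},
    {"tx": -0.45, "ty": -0.4, "tz": 0.1, "rx": 0, "ry": 0, "rz": 0, "claw": 0},
    {"tx": -0.5, "ty": -0.6, "tz": 0.1, "rx": 0, "ry": 0, "rz": 0, "claw": 0},
  ],
)

```text
t: 7.15
position: [0.335, -0.5262, 0.2068]
eef_rot: [3.111, -0.307, 0.168]
ft_force: [1.4, -0.8, 0.0]
width: 0.0427
```

```bash
python3 look.py t5; python3 zoom.py pics/z2.png top0a t4 t5
```

```text
7.15 [ 0.33500273 -0.52624579  0.20677382] 0.042686194587597356 [ 1.43639039 -0.7646486   0.02489956]
[[132 129 119 107 115 126 125 126 128 127 124  89]
 [131 127 101  69  73  82  85  89 100 112 117  86]
 [131 123  96  76  75  78  77  67  73  81  99  82]
 [122 114  93 143 144  89  78 108 112  81  97  85]
 [102  95  95 172 186 150 118 134 132  84 123 108]
 [115  91  90 156 162 124 114 168 155  80  99  86]
 [126  95  97 147 146 140 175 204 167  80  83  67]
 [126  96  85 118 128 119 139 183 158  83  76  50]
 [127 104  75  77  80  74  75 111 102  80  71  34]
 [129 124 114 110 108  99  78  68  72  91  78  29]
 [130 130 129 128 126 123 115 111 111 105  72  22]
 [132 134 128 132 130 128 127 128 126 107  63  17]]
```

View pics/z2.png

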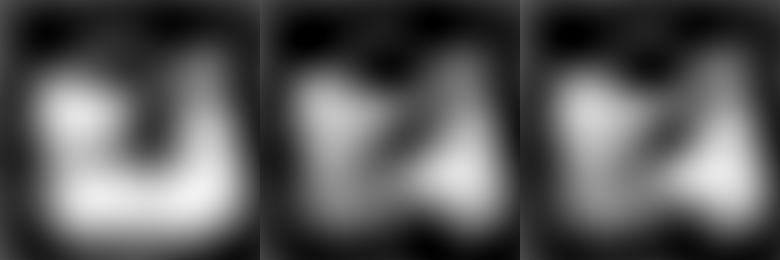

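View pics/t5.png

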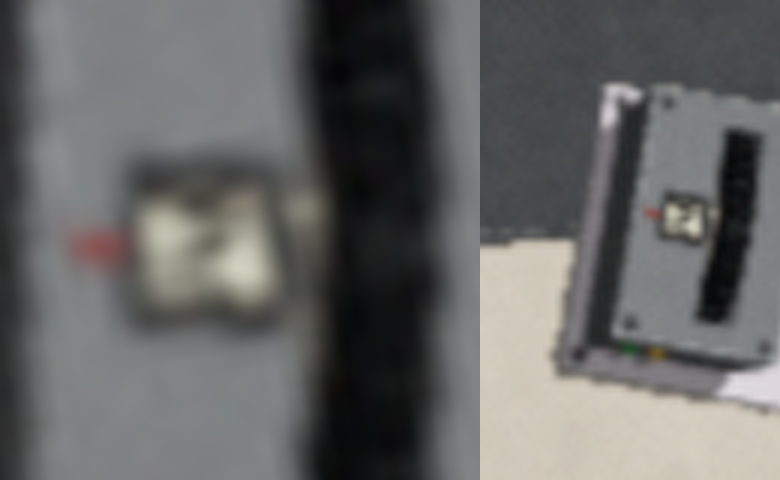

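```bash
python3 - <<'E'
from h import *
from scipy.ndimage import map_coordinates as mc
th=np.linspace(-.7,.7,113)
for n in("top0a","t3","t4","t5"):
    d=load(n+".npz"); g=cv2.cvtColor(d["frame"],cv2.COLOR_RGB2GRAY).astype(float)
    pr=0
    for y in (31,33,35,37,39):
        P=np.array([F(48*np.sin(a),y,50+48*np.cos(a)) for a in th]); q=proj(d,P)
        pr=pr+mc(g,[q[:,1],q[:,0]],order=1)/5
    print(n,np.round(pr[::4]).astype(int))
    # fit period 0.2618
    x=th[(abs(th)<.6)]; y=pr[abs(th)<.6]; y=y-np.polyval(np.polyfit(x,y,3),x)
    c=(y*np.exp(-1j*24*x)).mean(); print(abs(c),np.angle(c)/24)
E
```

```text
top0a [18 18 16 15 18 24 23 20 20 21 27 29 35 34 25 26 27 26 24 23 25 21 19 20
 22 23 20 20 20]
0.4203649173406171 -0.12098383111846601
t3 [19 18 15 15 19 23 22 21 21 22 25 28 34 32 24 26 27 26 23 23 25 21 20 22
 23 25 21 20 20]
0.2863542155928762 0.1183762553392752
t4 [17 19 14 14 16 18 19 17 20 22 21 26 32 34 26 22 22 23 22 21 22 26 20 20
 21 22 20 19 20]
0.3501547047346247 0.07299865111026294
t5 [18 20 15 15 18 20 22 21 22 22 22 26 33 35 29 24 24 24 23 22 25 28 23 22
 22 24 20 19 20]
0.3691878962342138 0.09009807197789588
```

```bash
python3 - <<'E'
from h import *
for n in("top0","t5"):
    d=load(n+".npz"); P=cloud(d); print(np.round(P[170:183,352:365,2]*1000).astype(int))
E
```

```text
[[86 85 83 82 86 84 85 87 81 86 86 84 81]
 [84 84 84 82 83 85 82 83 83 83 83 84 78]
 [83 89 84 81 85 84 85 82 88 84 84 84 84]
 [86 84 84 86 81 85 79 86 83 82 82 84 83]
 [85 86 85 84 79 82 81 83 81 82 82 80 83]
 [87 86 84 82 84 81 84 86 81 83 88 83 87]
 [84 86 84 84 84 81 82 85 79 86 84 82 91]
 [85 82 86 81 83 79 80 82 84 85 85 80 86]
 [81 82 84 83 83 83 82 80 84 86 86 81 94]
 [84 83 86 86 85 84 86 83 86 83 83 81 94]
 [85 84 84 81 84 83 81 83 84 87 81 87 91]
 [83 83 83 85 81 82 85 84 83 86 80 86 93]
 [84 84 88 87 84 84 85 86 82 81 80 91 94]]
[[81 80 82 82 84 87 85 83 82 84 83 86 78]
 [83 84 82 82 85 82 88 84 88 86 83 84 79]
 [84 84 86 84 85 86 84 84 86 85 85 82 82]
 [85 86 82 83 82 80 81 84 83 86 86 82 84]
 [88 86 85 89 81 83 83 82 81 78 81 77 85]
 [83 86 85 86 83 82 80 85 84 81 85 83 89]
 [79 82 85 84 81 82 81 83 82 83 82 85 90]
 [85 84 85 81 82 84 82 80 81 84 87 82 92]
 [83 84 85 82 82 83 81 80 83 87 86 82 96]
 [83 83 86 86 82 83 85 86 83 84 80 82 94]
 [83 86 85 84 82 85 85 85 86 85 80 85 97]
 [85 85 84 84 83 82 82 86 86 87 77 85 96]
 [85 83 85 84 84 84 82 86 86 83 76 89 94]]
```

```bash
python3 - <<'E'
from h import *
go(wh(-.31,.08),Rt(-.31));go(wh(-.31,.041),Rt(-.31))
E
```

```text
target [ 0.5348 -0.2642  0.1302] t 0.6652 0.8781 -0.2513  r -0.0124 -0.0631 0.0015 deg 11.6
target [ 0.5465 -0.2665  0.093 ] t 0.7041 0.8704 -0.3751  r -0.0124 -0.0631 0.0015 deg 11.6
```

Request:
step_arm(
  targets=[
    {"tx": 0.12, "ty": 0.16, "tz": -0.02, "rx": -0.006, "ry": -0.03, "rz": 0, "claw": 0},
    {"tx": 0.25, "ty": 0.32, "tz": -0.05, "rx": -0.0124, "ry": -0.063, "rz": 0.0015, "claw": 0},
    {"tx": 0.38, "ty": 0.48, "tz": -0.1, "rx": -0.0124, "ry": -0.063, "rz": 0.0015, "claw": 0},
    {"tx": 0.5, "ty": 0.65, "tz": -0.15, "rx": -0.0124, "ry": -0.063, "rz": 0.0015, "claw": 0},
    {"tx": 0.62, "ty": 0.8, "tz": -0.2, "rx": -0.0124, "ry": -0.063, "rz": 0.0015, "claw": 0},
  ],
)

```text
t: 7.92
position: [0.5229, -0.2822, 0.1456]
eef_rot: [3.062, -0.294, 0.477]
ft_force: [1.2, -0.2, -0.0]
width: 0.0428
```

Request:
step_arm(
  targets=[
    {"tx": 0.045, "ty": 0.078, "tz": -0.05, "rx": 0, "ry": 0, "rz": 0, "claw": 0},
    {"tx": 0.045, "ty": 0.078, "tz": -0.05, "rx": 0, "ry": 0, "rz": 0, "claw": 0},
  ],
)

```text
t: 8.18
position: [0.5357, -0.2582, 0.1297]
eef_rot: [3.065, -0.29, 0.474]
ft_force: [0.3, 0.1, 0.5]
width: 0.0427
```

```bash
python3 - <<'E'
from h import *
go(wh(-.31,.08),Rt(-.31));go(wh(-.31,.041),Rt(-.31))
E
```

```text
target [ 0.5348 -0.2642  0.1302] t -0.0028 -0.0202 0.0017  r -0.0007 -0.0009 -0.0022 deg 0.4
target [ 0.5465 -0.2665  0.093 ] t 0.0361 -0.0278 -0.1221  r -0.0007 -0.0009 -0.0022 deg 0.4
```

Request:
step_arm(
  targets=[
    {"tx": 0.018, "ty": -0.02, "tz": -0.06, "rx": 0, "ry": 0, "rz": -0.001, "claw": 0},
    {"tx": 0.035, "ty": -0.026, "tz": -0.12, "rx": 0, "ry": 0, "rz": -0.001, "claw": 0},
    {"tx": 0.035, "ty": -0.026, "tz": -0.12, "rx": 0, "ry": 0, "rz": -0.001, "claw": 0.2},
    {"tx": 0.035, "ty": -0.026, "tz": -0.12, "rx": 0, "ry": 0, "rz": -0.001, "claw": 1},
    {"tx": 0.035, "ty": -0.026, "tz": -0.12, "rx": 0, "ry": 0, "rz": -0.001, "claw": 1},
  ],
  newtons=25,
)

```text
t: 8.8
position: [0.5445, -0.2666, 0.0945]
eef_rot: [3.066, -0.301, 0.473]
ft_force: [7.1, 24.2, 0.4]
width: 0.011
```

```bash
python3 - <<'E'
from h import *
from plant import ctrl
s=ctrl.state();print(s["position"],s["width"],s["ft_force"])
for a in(-.31,-.155,0,.155,.31):go(wh(a,.042),Rt(a))
E
```

```text
[ 0.54452966 -0.26663042  0.09454578] 0.010995469314142503 [ 7.10169927 24.2320887   0.38033347]
target [ 0.5462 -0.2665  0.094 ] t 0.0056 0.0005 -0.0018  r -0.0018 -0.0011 0.0001 deg 0.4
target [ 0.5524 -0.2677  0.0955] t 0.0263 -0.0036 0.0032  r 0.0078 0.0473 0.0002 deg 8.6
target [ 0.5588 -0.269   0.096 ] t 0.0475 -0.0078 0.0048  r 0.0173 0.0957 0.0003 deg 17.5
target [ 0.5651 -0.2702  0.0955] t 0.0687 -0.0120 0.0032  r 0.0269 0.1441 0.0004 deg 26.4
target [ 0.5714 -0.2714  0.094 ] t 0.0894 -0.0161 -0.0018  r 0.0365 0.1925 0.0006 deg 35.3
```

Request:
step_arm(
  targets=[
    {"tx": 0.021, "ty": 0.004, "tz": 0.005, "rx": 0.0095, "ry": 0.0484, "rz": 0, "claw": 1},
    {"tx": 0.042, "ty": -0.0, "tz": 0.0066, "rx": 0.019, "ry": 0.0968, "rz": 0, "claw": 1},
    {"tx": 0.063, "ty": -0.004, "tz": 0.005, "rx": 0.0285, "ry": 0.1452, "rz": 0, "claw": 1},
    {"tx": 0.084, "ty": -0.009, "tz": 0, "rx": 0.038, "ry": 0.1936, "rz": 0, "claw": 1},
    {"tx": 0.084, "ty": -0.009, "tz": 0, "rx": 0.038, "ry": 0.1936, "rz": 0, "claw": 1},
  ],
)

```text
t: 9.43
position: [0.5724, -0.2716, 0.0946]
eef_rot: [-3.058, 0.299, 0.484]
ft_force: [0.6, 9.0, 6.7]
width: 0.0103
```

Request:
step_arm(
  targets=[
    {"tx": 0, "ty": 0, "tz": 0.003, "rx": 0, "ry": 0, "rz": 0, "claw": 0},
    {"tx": 0, "ty": 0, "tz": 0.003, "rx": 0, "ry": 0, "rz": 0, "claw": 0},
    {"tx": 0.035, "ty": -0.003, "tz": 0.12, "rx": 0, "ry": 0, "rz": 0, "claw": 0},
    {"tx": -0.1, "ty": -0.14, "tz": 0.25, "rx": 0, "ry": 0, "rz": 0, "claw": 0},
    {"tx": -0.25, "ty": -0.3, "tz": 0.27, "rx": 0, "ry": 0, "rz": 0, "claw": 0},
  ],
)

```text
t: 10.05
position: [0.5029, -0.3566, 0.1773]
eef_rot: [-3.064, 0.299, 0.474]
ft_force: [0.8, -0.6, -0.6]
width: 0.0425
```

```bash
python3 look.py t6; python3 zoom.py pics/z3.png top0a t5 t6
```

```text
10.05 [ 0.50285306 -0.35663992  0.17733409] 0.04250413156960713 [ 0.76287766 -0.61316773 -0.60762833]
[[103  93  81  63  59  56  55  57  57  57  55  41]
 [ 98  89  69  39  36  35  37  38  46  48  56  42]
 [ 94  88  62  44  45  38  35  34  35  34  47  44]
 [ 88  80  57  70  71  49  44  54  62  47  58  52]
 [ 76  64  47  80  89  69  58  65  67  48  63  58]
 [ 83  62  43  85  90  64  48  74  72  42  58  54]
 [ 89  65  48  77  81  74  59  83  77  38  55  49]
 [ 84  57  39  55  64  59  56  80  75  42  50  40]
 [ 87  62  39  34  35  33  35  50  46  39  45  23]
 [ 94  83  68  56  47  42  36  31  34  56  53  20]
 [103  98  87  79  66  59  52  49  51  61  51  17]
 [110 106  98  91  83  74  63  58  58  62  46  12]]
```

View pics/z3.png

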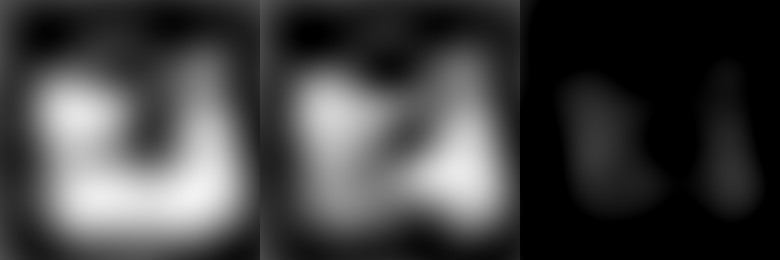

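View pics/t6.png

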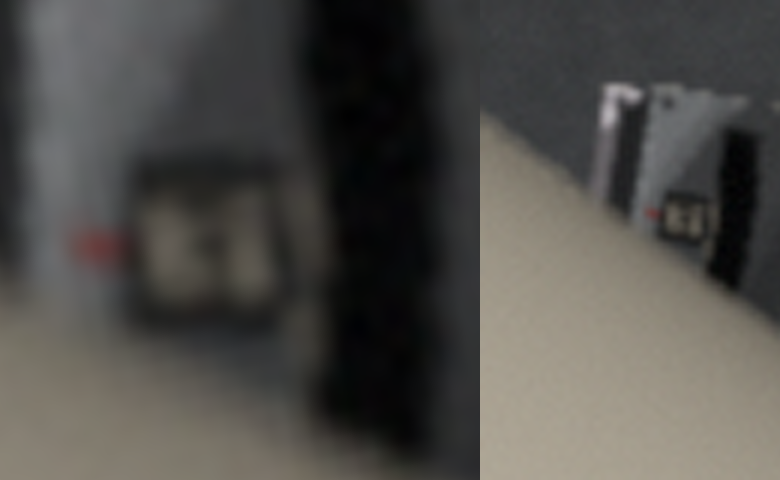

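Request:
step_arm(
  targets=[
    {"tx": -0.15, "ty": -0.1, "tz": 0.03, "rx": 0, "ry": 0, "rz": 0, "claw": 0},
    {"tx": -0.25, "ty": -0.15, "tz": 0.03, "rx": 0, "ry": 0, "rz": 0, "claw": 0},
  ],
)

```text
t: 10.45
position: [0.4268, -0.4011, 0.1842]
eef_rot: [-3.062, 0.301, 0.478]
ft_force: [-0.6, 0.1, 0.0]
width: 0.0422
```

```bash
python3 look.py t7; python3 zoom.py pics/z4.png top0a t5 t7
```

```text
10.45 [ 0.42675369 -0.40111157  0.18421411] 0.042238641728695535 [-0.62994949  0.10471074  0.01799668]
[[116 114 102  94 102 111 109 111 113 115 112  78]
 [114 111  90  62  65  72  76  76  89 100 109  83]
 [113 111  83  68  67  67  67  58  63  71  92  75]
 [109 102  83 126 127  79  70  97 100  71  83  70]
 [ 90  84  84 156 171 136 104 120 116  69  76  66]
 [101  81  82 160 176 133  93 142 136  66  70  58]
 [110  85  89 145 162 140 110 153 146  69  68  55]
 [110  84  76 108 123 109  92 146 137  73  67  45]
 [112  93  67  68  72  63  57  95  89  69  61  34]
 [113 109 102  96  95  85  63  57  59  75  74  49]
 [116 114 112 111 108 100  90  81  76  78  73  69]
 [117 116 112 108 101  95  89  84  78  79  76  79]]
```

View pics/z4.png

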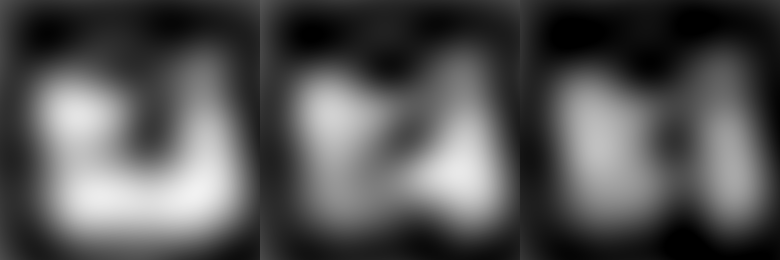

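View pics/t7.png

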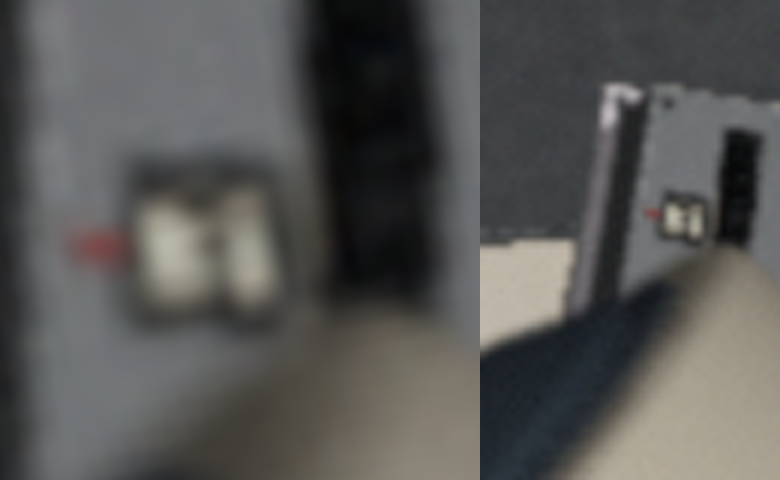

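```bash
python3 - <<'E'
from h import *
go(wh(-.314,.08),Rt(-.314));go(wh(-.314,.042),Rt(-.314))
E
```

```text
target [ 0.5345 -0.2642  0.1301] t 0.3587 0.4545 -0.1793  r -0.0384 -0.1950 0.0008 deg 35.8
target [ 0.5461 -0.2664  0.0939] t 0.3971 0.4470 -0.2998  r -0.0384 -0.1950 0.0008 deg 35.8
```

Request:
step_arm(
  targets=[
    {"tx": 0.09, "ty": 0.12, "tz": -0.03, "rx": -0.01, "ry": -0.05, "rz": 0, "claw": 0},
    {"tx": 0.19, "ty": 0.24, "tz": -0.07, "rx": -0.02, "ry": -0.1, "rz": 0, "claw": 0},
    {"tx": 0.28, "ty": 0.36, "tz": -0.13, "rx": -0.03, "ry": -0.15, "rz": 0, "claw": 0},
    {"tx": 0.358, "ty": 0.454, "tz": -0.17, "rx": -0.0384, "ry": -0.195, "rz": 0, "claw": 0},
    {"tx": 0.358, "ty": 0.454, "tz": -0.17, "rx": -0.0384, "ry": -0.195, "rz": 0, "claw": 0},
  ],
)

```text
t: 11.22
position: [0.5345, -0.2607, 0.1314]
eef_rot: [3.061, -0.298, 0.482]
ft_force: [-0.5, -0.2, 0.2]
width: 0.0429
```

```bash
python3 - <<'E'
from h import *
go(wh(-.314,.08),Rt(-.314));go(wh(-.314,.042),Rt(-.314))
E
```

```text
target [ 0.5345 -0.2642  0.1301] t 0.0002 -0.0115 -0.0045  r -0.0007 -0.0004 -0.0004 deg 0.2
target [ 0.5461 -0.2664  0.0939] t 0.0386 -0.0191 -0.1250  r -0.0007 -0.0004 -0.0004 deg 0.2
```

Request:
step_arm(
  targets=[
    {"tx": 0.018, "ty": -0.013, "tz": -0.06, "rx": 0, "ry": 0, "rz": 0, "claw": 0},
    {"tx": 0.037, "ty": -0.013, "tz": -0.123, "rx": 0, "ry": 0, "rz": 0, "claw": 0},
    {"tx": 0.037, "ty": -0.013, "tz": -0.123, "rx": 0, "ry": 0, "rz": 0, "claw": 0.2},
    {"tx": 0.037, "ty": -0.013, "tz": -0.123, "rx": 0, "ry": 0, "rz": 0, "claw": 1},
    {"tx": 0.037, "ty": -0.013, "tz": -0.123, "rx": 0, "ry": 0, "rz": 0, "claw": 1},
  ],
  newtons=25,
)

```text
t: 11.85
position: [0.5459, -0.2666, 0.0959]
eef_rot: [3.061, -0.301, 0.482]
ft_force: [3.8, 13.1, -2.1]
width: 0.0104
```

Request:
step_arm(
  targets=[
    {"tx": 0.021, "ty": -0.004, "tz": 0.005, "rx": 0.0095, "ry": 0.049, "rz": 0, "claw": 1},
    {"tx": 0.0425, "ty": -0.0085, "tz": 0.0066, "rx": 0.019, "ry": 0.098, "rz": 0, "claw": 1},
    {"tx": 0.064, "ty": -0.0126, "tz": 0.005, "rx": 0.0285, "ry": 0.147, "rz": 0, "claw": 1},
    {"tx": 0.085, "ty": -0.0168, "tz": 0, "rx": 0.0385, "ry": 0.196, "rz": 0, "claw": 1},
    {"tx": 0.085, "ty": -0.0168, "tz": 0, "rx": 0.0385, "ry": 0.196, "rz": 0, "claw": 1},
  ],
)

```text
t: 12.48
position: [0.5731, -0.2718, 0.095]
eef_rot: [-3.057, 0.299, 0.49]
ft_force: [0.4, 12.4, 0.9]
width: 0.0106
```

```bash
python3 - <<'E'
from h import *
go(wh(.314,.042),Rt(.314));go(wh(.314,.075),Rt(.314));go(wh(-.314,.075),Rt(-.314));go(wh(-.314,.042),Rt(-.314))
E
```

```text
target [ 0.5715 -0.2715  0.0939] t -0.0052 0.0011 -0.0036  r -0.0005 -0.0012 -0.0000 deg 0.2
target [ 0.5815 -0.2735  0.1253] t 0.0282 -0.0054 0.1010  r -0.0005 -0.0012 -0.0000 deg 0.2
target [ 0.5361 -0.2645  0.1253] t -0.1233 0.0245 0.1010  r -0.0392 -0.1973 -0.0001 deg 36.2
target [ 0.5461 -0.2664  0.0939] t -0.0900 0.0179 -0.0036  r -0.0392 -0.1973 -0.0001 deg 36.2
```

Request:
step_arm(
  targets=[
    {"tx": 0, "ty": 0.004, "tz": 0.003, "rx": 0, "ry": 0, "rz": 0, "claw": 0.2},
    {"tx": 0.028, "ty": 0, "tz": 0.1, "rx": 0, "ry": 0, "rz": 0, "claw": 0.2},
    {"tx": -0.015, "ty": 0.008, "tz": 0.11, "rx": -0.0113, "ry": -0.057, "rz": 0, "claw": 0.2},
    {"tx": -0.065, "ty": 0.018, "tz": 0.11, "rx": -0.0225, "ry": -0.114, "rz": 0, "claw": 0.2},
    {"tx": -0.115, "ty": 0.028, "tz": 0.1, "rx": -0.0338, "ry": -0.171, "rz": 0, "claw": 0.2},
  ],
)

```text
t: 13.1
position: [0.5393, -0.2653, 0.1275]
eef_rot: [3.086, -0.301, 0.339]
ft_force: [2.0, -0.6, -0.7]
width: 0.034
```

```bash
python3 - <<'E'
from h import *
go(wh(-.314,.075),Rt(-.314));go(wh(-.314,.042),Rt(-.314))
E
```

```text
target [ 0.5361 -0.2645  0.1253] t -0.0109 0.0026 -0.0071  r -0.0056 -0.0297 -0.0001 deg 5.4
target [ 0.5461 -0.2664  0.0939] t 0.0224 -0.0040 -0.1118  r -0.0056 -0.0297 -0.0001 deg 5.4
```

Request:
step_arm(
  targets=[
    {"tx": -0.005, "ty": 0.002, "tz": -0.02, "rx": -0.005, "ry": -0.026, "rz": 0, "claw": 0.2},
    {"tx": 0.023, "ty": -0.002, "tz": -0.11, "rx": -0.005, "ry": -0.026, "rz": 0, "claw": 0.2},
    {"tx": 0.023, "ty": -0.002, "tz": -0.11, "rx": -0.005, "ry": -0.026, "rz": 0, "claw": 0.2},
    {"tx": 0.023, "ty": -0.002, "tz": -0.11, "rx": -0.005, "ry": -0.026, "rz": 0, "claw": 1},
    {"tx": 0.023, "ty": -0.002, "tz": -0.11, "rx": -0.005, "ry": -0.026, "rz": 0, "claw": 1},
  ],
  newtons=25,
)

```text
t: 13.72
position: [0.5472, -0.2662, 0.0937]
eef_rot: [3.065, -0.298, 0.458]
ft_force: [-2.3, -6.3, 1.7]
width: 0.011
```

```bash
python3 - <<'E'
from h import *
from plant import ctrl
s=ctrl.state();print(s["width"],s["ft_force"])
go(wh(-.314,.042),Rt(-.314));go(wh(.314,.042),Rt(.314))
E
```

```text
0.01100779089501635 [-2.2527047  -6.33764078  1.70934925]
target [ 0.5461 -0.2664  0.0939] t -0.0037 -0.0007 0.0007  r -0.0013 -0.0054 -0.0005 deg 1.0
target [ 0.5715 -0.2715  0.0939] t 0.0812 -0.0175 0.0007  r 0.0373 0.1907 -0.0004 deg 35.0
```

Request:
step_arm(
  targets=[
    {"tx": 0.021, "ty": -0.004, "tz": 0.005, "rx": 0.0095, "ry": 0.049, "rz": 0, "claw": 1},
    {"tx": 0.0425, "ty": -0.0085, "tz": 0.0066, "rx": 0.019, "ry": 0.098, "rz": 0, "claw": 1},
    {"tx": 0.064, "ty": -0.0126, "tz": 0.005, "rx": 0.0285, "ry": 0.147, "rz": 0, "claw": 1},
    {"tx": 0.083, "ty": -0.0168, "tz": 0, "rx": 0.0385, "ry": 0.196, "rz": 0, "claw": 1},
    {"tx": 0.083, "ty": -0.0168, "tz": 0, "rx": 0.0385, "ry": 0.196, "rz": 0, "claw": 1},
  ],
)

```text
t: 14.35
position: [0.573, -0.2713, 0.0927]
eef_rot: [-3.052, 0.297, 0.517]
ft_force: [-3.2, -4.5, 6.2]
width: 0.0108
```

Request:
step_arm(
  targets=[
    {"tx": 0, "ty": 0, "tz": 0.003, "rx": 0, "ry": 0, "rz": 0, "claw": 0.2},
    {"tx": 0.028, "ty": 0, "tz": 0.1, "rx": 0, "ry": 0, "rz": 0, "claw": 0.2},
    {"tx": -0.015, "ty": 0.008, "tz": 0.15, "rx": -0.0113, "ry": -0.057, "rz": 0, "claw": 0.2},
    {"tx": -0.15, "ty": -0.16, "tz": 0.25, "rx": -0.0225, "ry": -0.114, "rz": 0, "claw": 0.2},
    {"tx": -0.3, "ty": -0.35, "tz": 0.27, "rx": -0.0338, "ry": -0.171, "rz": 0, "claw": 0.2},
  ],
)

```text
t: 14.98
position: [0.493, -0.3619, 0.1746]
eef_rot: [3.083, -0.297, 0.346]
ft_force: [2.6, -1.4, -1.1]
width: 0.0339
```

Request:
step_arm(
  targets=[
    {"tx": -0.05, "ty": -0.05, "tz": 0, "rx": -0.005, "ry": -0.025, "rz": 0, "claw": 0.2},
  ],
)

```text
t: 15.1
position: [0.475, -0.3777, 0.1735]
eef_rot: [3.06, -0.303, 0.463]
ft_force: [1.6, 0.2, -0.0]
width: 0.0343
```

```bash
python3 look.py t8; python3 zoom.py pics/z5.png t5 t7 t8
```

```text
15.1 [ 0.47495783 -0.37774415  0.17354714] 0.03428800383085628 [ 1.56239819  0.21259737 -0.03919789]
[[132 127 115 107 114 123 126 126 127 129 125  89]
 [129 125 100  69  74  82  79  88 100 112 115  87]
 [127 122  94  76  75  60  58  63  74  81  99  81]
 [123 114  92 143 137  71  74 115 116  81  92  79]
 [101  95  97 173 167 129 167 193 157  83  88  73]
 [112  91  92 176 186 145 147 187 167  78  81  66]
 [126  96 101 163 179 159 129 174 164  81  78  62]
 [125  94  88 140 153 133 112 164 156  83  76  50]
 [127 103  80  93  96  81  76 108 102  82  71  35]
 [130 122 111 110 108  99  79  68  69  91  77  26]
 [129 129 128 127 125 122 116 110 109 107  70  20]
 [131 132 130 130 130 130 127 127 125 108  62  17]]
```

View pics/z5.png

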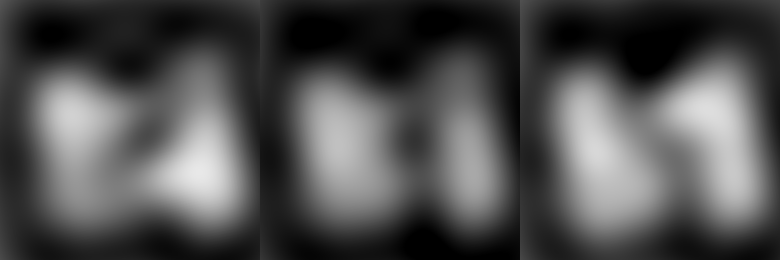

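View pics/t8.png

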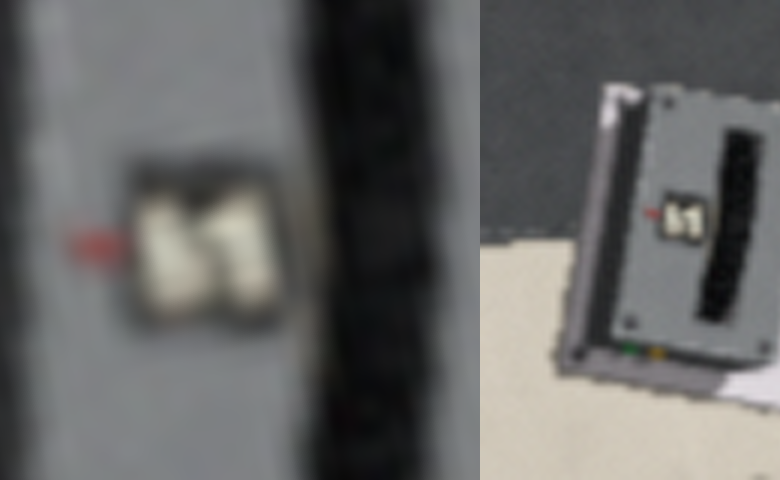

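```bash
python3 - <<'E'
from h import *
go(wh(-.314,.08),Rt(-.314));go(wh(-.314,.042),Rt(-.314))
E
```

```text
target [ 0.5345 -0.2642  0.1301] t 0.1948 0.3737 -0.1403  r -0.0016 -0.0058 0.0006 deg 1.1
target [ 0.5461 -0.2664  0.0939] t 0.2332 0.3661 -0.2608  r -0.0016 -0.0058 0.0006 deg 1.1
```

Request:
step_arm(
  targets=[
    {"tx": 0.08, "ty": 0.15, "tz": -0.02, "rx": -0.001, "ry": -0.005, "rz": 0, "claw": 0.2},
    {"tx": 0.16, "ty": 0.3, "tz": -0.07, "rx": -0.001, "ry": -0.005, "rz": 0, "claw": 0.2},
    {"tx": 0.195, "ty": 0.374, "tz": -0.14, "rx": -0.001, "ry": -0.005, "rz": 0, "claw": 0.2},
    {"tx": 0.195, "ty": 0.374, "tz": -0.14, "rx": -0.001, "ry": -0.005, "rz": 0, "claw": 0.2},
  ],
)

```text
t: 15.75
position: [0.5371, -0.2605, 0.1282]
eef_rot: [3.064, -0.292, 0.476]
ft_force: [0.3, -0.2, -0.1]
width: 0.0341
```

```bash
python3 - <<'E'
from h import *
go(wh(-.314,.08),Rt(-.314));go(wh(-.314,.042),Rt(-.314))
E
```

```text
target [ 0.5345 -0.2642  0.1301] t -0.0087 -0.0121 0.0062  r -0.0011 -0.0017 -0.0016 deg 0.5
target [ 0.5461 -0.2664  0.0939] t 0.0297 -0.0197 -0.1143  r -0.0011 -0.0017 -0.0016 deg 0.5
```

Request:
step_arm(
  targets=[
    {"tx": 0.012, "ty": -0.015, "tz": -0.055, "rx": 0, "ry": 0, "rz": -0.001, "claw": 0.2},
    {"tx": 0.03, "ty": -0.015, "tz": -0.113, "rx": 0, "ry": 0, "rz": -0.001, "claw": 0.2},
    {"tx": 0.03, "ty": -0.015, "tz": -0.113, "rx": 0, "ry": 0, "rz": -0.001, "claw": 0.2},
    {"tx": 0.03, "ty": -0.015, "tz": -0.113, "rx": 0, "ry": 0, "rz": -0.001, "claw": 1},
    {"tx": 0.03, "ty": -0.015, "tz": -0.113, "rx": 0, "ry": 0, "rz": -0.001, "claw": 1},
  ],
  newtons=25,
)

```text
t: 16.38
position: [0.5448, -0.2664, 0.0952]
eef_rot: [3.063, -0.303, 0.477]
ft_force: [3.2, 13.8, -1.9]
width: 0.0105
```

Request:
step_arm(
  targets=[
    {"tx": 0.021, "ty": -0.004, "tz": 0.005, "rx": 0.0095, "ry": 0.049, "rz": 0, "claw": 1},
    {"tx": 0.0425, "ty": -0.0085, "tz": 0.0066, "rx": 0.019, "ry": 0.098, "rz": 0, "claw": 1},
    {"tx": 0.064, "ty": -0.0126, "tz": 0.005, "rx": 0.0285, "ry": 0.147, "rz": 0, "claw": 1},
    {"tx": 0.084, "ty": -0.0168, "tz": 0, "rx": 0.0385, "ry": 0.196, "rz": 0, "claw": 1},
    {"tx": 0.084, "ty": -0.0168, "tz": 0, "rx": 0.0385, "ry": 0.196, "rz": 0, "claw": 1},
  ],
)

```text
t: 17.0
position: [0.5719, -0.2715, 0.0945]
eef_rot: [-3.054, 0.301, 0.494]
ft_force: [-0.4, 13.1, 3.7]
width: 0.0109
```

Request:
step_arm(
  targets=[
    {"tx": 0, "ty": 0, "tz": 0.003, "rx": 0, "ry": 0, "rz": 0, "claw": 0.2},
    {"tx": 0.028, "ty": 0, "tz": 0.1, "rx": 0, "ry": 0, "rz": 0, "claw": 0.2},
    {"tx": -0.015, "ty": 0.008, "tz": 0.15, "rx": -0.0113, "ry": -0.057, "rz": 0, "claw": 0.2},
    {"tx": -0.15, "ty": -0.16, "tz": 0.25, "rx": -0.0225, "ry": -0.114, "rz": 0, "claw": 0.2},
    {"tx": -0.3, "ty": -0.35, "tz": 0.27, "rx": -0.0338, "ry": -0.171, "rz": 0, "claw": 0.2},
  ],
)

```text
t: 17.62
position: [0.4921, -0.3652, 0.1773]
eef_rot: [3.076, -0.302, 0.371]
ft_force: [1.6, -1.2, -0.5]
width: 0.0342
```

Request:
step_arm(
  targets=[
    {"tx": -0.05, "ty": -0.05, "tz": 0, "rx": -0.005, "ry": -0.025, "rz": 0, "claw": 0.2},
  ],
)

```text
t: 17.75
position: [0.474, -0.381, 0.1762]
eef_rot: [3.053, -0.308, 0.487]
ft_force: [0.5, 0.4, -0.1]
width: 0.0342
```

```bash
python3 look.py t9; python3 zoom.py pics/z6.png t5 t8 t9
```

```text
17.75 [ 0.47398236 -0.38102668  0.17616234] 0.034247750839531306 [ 0.45847658  0.38972353 -0.13127218]
[[131 128 117 107 116 126 126 125 128 128 126  90]
 [129 127 100  72  76  78  82  85 100 112 126  95]
 [129 126  93  76  75  61  57  62  73  82 104  83]
 [125 113  94 143 138  75  74 116 115  81  97  84]
 [102  94  98 169 160 126 166 193 160  90 123 109]
 [113  92  89 153 144 114 142 189 169  82  98  85]
 [125  96  99 150 146 133 128 174 165  81  81  65]
 [126  95  88 139 143 125 113 166 155  85  77  50]
 [128 105  79  92  92  82  77 108 102  79  72  33]
 [129 124 112 112 107  99  77  69  71  91  77  24]
 [130 130 128 127 126 124 113 109 110 105  71  20]
 [132 131 132 133 131 129 127 128 125 107  62  17]]
```

View pics/z6.png

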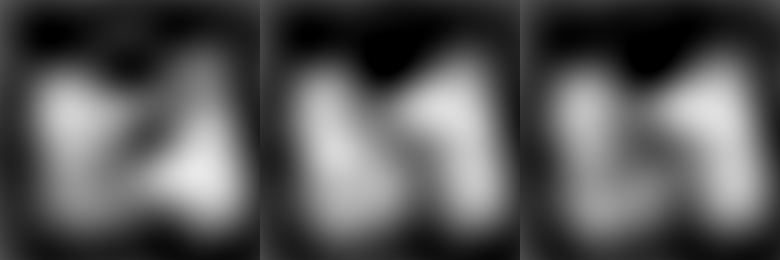

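View pics/t9.png

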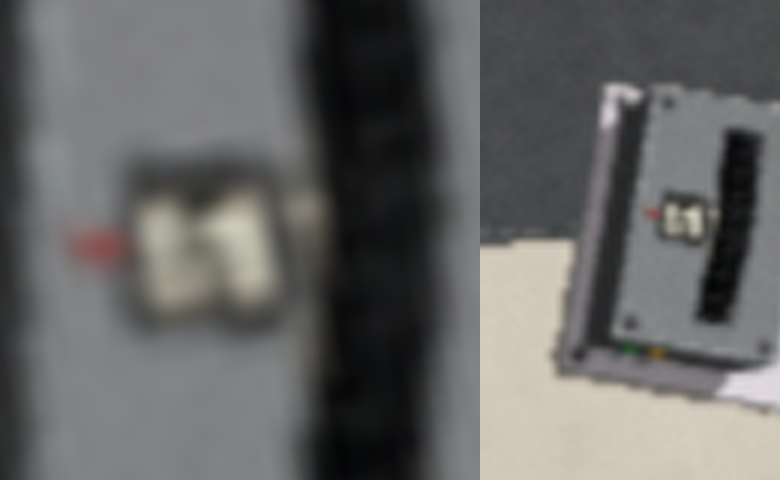

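```bash
python3 - <<'E'
from h import *
go(F(-58,-50,75),Rt(0));go(F(-58,-50,54),Rt(0))
E
```

```text
target [ 0.4854 -0.3411  0.079 ] t 0.0342 0.1280 -0.3195  r 0.0195 0.0971 0.0018 deg 17.8
target [ 0.4854 -0.3411  0.058 ] t 0.0342 0.1280 -0.3895  r 0.0195 0.0971 0.0018 deg 17.8
```

Request:
step_arm(
  targets=[
    {"tx": 0.02, "ty": 0.06, "tz": -0.08, "rx": 0.01, "ry": 0.05, "rz": 0.001, "claw": 1},
    {"tx": 0.034, "ty": 0.128, "tz": -0.2, "rx": 0.0195, "ry": 0.097, "rz": 0.002, "claw": 1},
    {"tx": 0.034, "ty": 0.128, "tz": -0.3, "rx": 0.0195, "ry": 0.097, "rz": 0.002, "claw": 1},
    {"tx": 0.034, "ty": 0.128, "tz": -0.31, "rx": 0.0195, "ry": 0.097, "rz": 0.002, "claw": 1},
  ],
)

```text
t: 18.4
position: [0.4875, -0.3387, 0.0795]
eef_rot: [-3.124, 0.297, 0.005]
ft_force: [-0.2, 0.0, 0.2]
width: 0.0001
```

```bash
python3 - <<'E'
from h import *
from plant import ctrl
s=ctrl.state();print(s["position"],s["width"],s["ft_force"])
go(F(-58,-50,75),Rt(0));go(F(-58,-50,54),Rt(0));go(F(-58,-50,44),Rt(0))
E
```

```text
[ 0.48748752 -0.3387227   0.07951931] 0.00013933258289966052 [-0.22843061  0.04823213  0.22679418]
target [ 0.4854 -0.3411  0.079 ] t -0.0069 -0.0080 -0.0017  r -0.0011 -0.0008 -0.0017 deg 0.4
target [ 0.4854 -0.3411  0.058 ] t -0.0069 -0.0080 -0.0717  r -0.0011 -0.0008 -0.0017 deg 0.4
target [ 0.4854 -0.3411  0.048 ] t -0.0069 -0.0080 -0.1051  r -0.0011 -0.0008 -0.0017 deg 0.4
```

Request:
step_arm(
  targets=[
    {"tx": -0.007, "ty": -0.008, "tz": -0.05, "rx": -0.001, "ry": -0.001, "rz": -0.001, "claw": 1},
    {"tx": -0.007, "ty": -0.008, "tz": -0.075, "rx": -0.001, "ry": -0.001, "rz": -0.001, "claw": 1},
    {"tx": -0.007, "ty": -0.008, "tz": -0.09, "rx": -0.001, "ry": -0.001, "rz": -0.001, "claw": 1},
    {"tx": -0.007, "ty": -0.008, "tz": -0.1, "rx": -0.001, "ry": -0.001, "rz": -0.001, "claw": 1},
    {"tx": -0.007, "ty": -0.008, "tz": -0.105, "rx": -0.001, "ry": -0.001, "rz": -0.001, "claw": 1},
  ],
)

```text
t: 19.02
position: [0.4846, -0.3424, 0.0504]
eef_rot: [3.126, -0.305, 0.004]
ft_force: [-7.0, 1.0, 5.9]
width: -0.0002
```

```bash
python3 - <<'E'
from h import *
from plant import ctrl
s=ctrl.state();print(s["position"],s["ft_force"],s["ft_torque"])
E
```

```text
[ 0.48458865 -0.34241107  0.05035735] [-7.04838612  0.98064728  5.86270077] [ 0.20637056  1.14557023 -0.00488171]
```

Request:
step_arm(
  targets=[
    {"tx": 0, "ty": 0, "tz": -0.01, "rx": 0, "ry": 0, "rz": 0, "claw": 1},
    {"tx": 0, "ty": 0, "tz": -0.01, "rx": 0, "ry": 0, "rz": 0, "claw": 1},
  ],
)

```text
t: 19.27
position: [0.4844, -0.3424, 0.0479]
eef_rot: [3.126, -0.305, 0.004]
ft_force: [-10.2, 3.8, 16.3]
width: -0.0003
```

Request:
step_arm(
  targets=[
    {"tx": 0, "ty": 0, "tz": -0.008, "rx": 0, "ry": 0, "rz": 0, "claw": 1},
    {"tx": 0, "ty": 0, "tz": -0.012, "rx": 0, "ry": 0, "rz": 0, "claw": 1},
  ],
)

```text
t: 19.52
position: [0.4844, -0.3426, 0.0464]
eef_rot: [3.125, -0.304, 0.005]
ft_force: [-25.1, 11.4, 67.7]
width: -0.0001
```

Request:
step_arm(
  targets=[
    {"tx": 0, "ty": 0, "tz": 0.03, "rx": 0, "ry": 0, "rz": 0, "claw": 1},
    {"tx": -0.02, "ty": 0, "tz": 0.15, "rx": 0, "ry": 0, "rz": 0, "claw": 0.2},
    {"tx": -0.15, "ty": -0.05, "tz": 0.3, "rx": 0, "ry": 0, "rz": 0, "claw": 0},
  ],
)

```text
t: 19.9
position: [0.441, -0.3572, 0.1343]
eef_rot: [3.126, -0.301, 0.006]
ft_force: [0.2, -1.6, 1.0]
width: 0.0358
```

```bash
python3 look.py t10 >/dev/null; python3 - <<'E'
from h import *
d=load("t10.npz"); crop(d,370,150,420,220,10,"pics/nest10.png")
hsv=cv2.cvtColor(d["frame"],cv2.COLOR_RGB2HSV); m=np.zeros(hsv.shape[:2],np.uint8)
m[160:185,385:412]=((hsv[...,0]<35)&(hsv[...,0]>10)&(hsv[...,2]>120))[160:185,385:412]
vv,uu=np.nonzero(m); P=cloud(d); print(len(uu),uu.mean(),vv.mean(),ray(d,uu.mean(),vv.mean(),.074),np.median(P[m>0],0)); print(cv2.minAreaRect(P[m>0][:,:2].astype(np.float32)))
from plant import ctrl; s=ctrl.get_image("scene"); cv2.imwrite("pics/s10.png",s["frame"][:,:,::-1]);np.savez("s10.npz",**s)
E
```

```text
82 400.9146341463415 173.97560975609755 [ 0.56683311 -0.36255007  0.074     ] [ 0.5694457  -0.36079151  0.07288207]
((0.56458580493927, -0.38127270340919495), (0.07334764301776886, 0.019619375467300415), 76.77838897705078)
```

View pics/nest10.png

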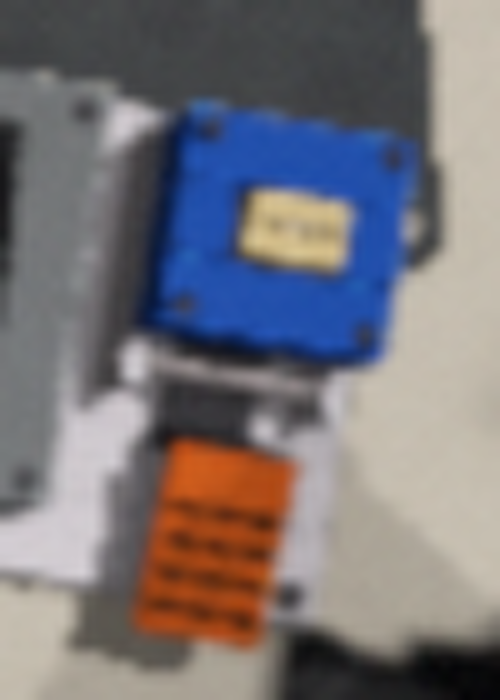

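View pics/s10.png

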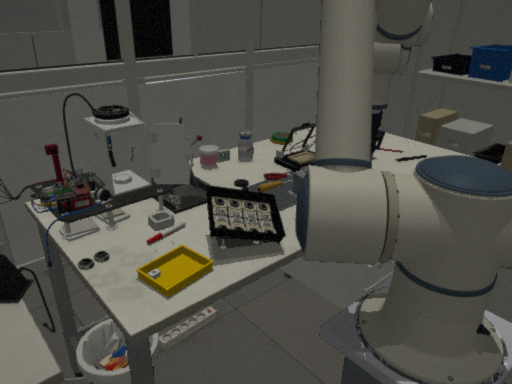

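```bash
python3 - <<'E'
from h import *
d=load("t10.npz"); P=cloud(d)
m=np.zeros((384,512),bool); 
hsv=cv2.cvtColor(d["frame"],cv2.COLOR_RGB2HSV)
m[166:179,392:407]=((hsv[...,0]<35)&(hsv[...,0]>10)&(hsv[...,2]>120))[166:179,392:407]
vv,uu=np.nonzero(m); print(len(uu),uu.mean(),vv.mean(),ray(d,uu.mean(),vv.mean(),.074),np.median(P[m],0),np.percentile(P[m][:,2],[10,90]))
r=cv2.minAreaRect(np.stack([uu,vv],1).astype(np.float32)); print(r)
b=P[...,2]; mb=np.zeros((384,512),bool); mb[155:190,380:415]=((hsv[...,0]>100)&(hsv[...,0]<125)&(hsv[...,1]>130))[155:190,380:415]; print("nest z",np.median(b[mb]))
print(F(30,-50,62))
hs=cv2.cvtColor(d["frame"],cv2.COLOR_RGB2HSV)
my=np.zeros((384,512),np.uint8);my[170:240,120:200]=((hs[...,0]>=20)&(hs[...,0]<=36)&(hs[...,1]>120))[170:240,120:200]
vv,uu=np.nonzero(my);r=cv2.minAreaRect(np.stack([uu,vv],1).astype(np.float32));c=cv2.boxPoints(r)
W=np.array([ray(d,u,v,.025) for u,v in c]);print(r,W,W.mean(0)); e=np.diff(np.vstack([W,W[:1]]),axis=0)[:,:2];print(np.linalg.norm(e,axis=1),np.degrees(np.arctan2(e[:,1],e[:,0])))
q=P[my>0]; print(np.percentile(q[:,2],[2,50,98]))
s=load("s10.npz");hs=cv2.cvtColor(s["frame"],cv2.COLOR_RGB2HSV);my=np.zeros((384,512),np.uint8);my[235:305,125:225]=((hs[...,0]>=18)&(hs[...,0]<=36)&(hs[...,1]>150))[235:305,125:225]
h=cv2.convexHull(np.argwhere(my>0)[:,::-1].astype(np.int32)); a=cv2.approxPolyDP(h,6,True).reshape(-1,2); print(a,[np.round(ray(s,*p,.025),3) for p in a])
crop(d,110,150,220,245,7,"pics/bin10.png")
go(ray(d,399.1,172.6,.13),Rt(0));
E
```

```text
68 398.9264705882353 172.5441176470588 [ 0.57067277 -0.35756298  0.074     ] [ 0.57091215 -0.3578112   0.07339543] [0.0704886  0.07555957]
((398.8846130371094, 172.57693481445312), (9.805807113647461, 6.667948246002197), 11.309932708740234)
nest z 0.065715161252552
[ 0.5717431  -0.35816538  0.066     ]
((163.24307250976562, 206.0098114013672), (40.879600524902344, 61.84611511230469), 80.21759033203125) [[0.53350279 0.37597097 0.025     ]
 [0.56119683 0.20337724 0.025     ]
 [0.44849349 0.18324115 0.025     ]
 [0.42063108 0.35409361 0.025     ]] [0.49095605 0.27917074 0.025     ]
[0.17480147 0.11448801 0.17310944 0.11497236] [ -80.88414213 -169.87015861   99.26219217   10.96933807]
[-0.00190163  0.00307639  0.02704752]
[[213 261]
 [169 296]
 [137 270]
 [181 245]] [array([0.442, 0.216, 0.025]), array([0.397, 0.364, 0.025]), array([0.526, 0.374, 0.025]), array([0.552, 0.238, 0.025])]
target [ 0.5637 -0.3386  0.13  ] t 0.4111 0.0653 -0.0146  r 0.0010 0.0017 0.0002 deg 0.4
```

View pics/bin10.png

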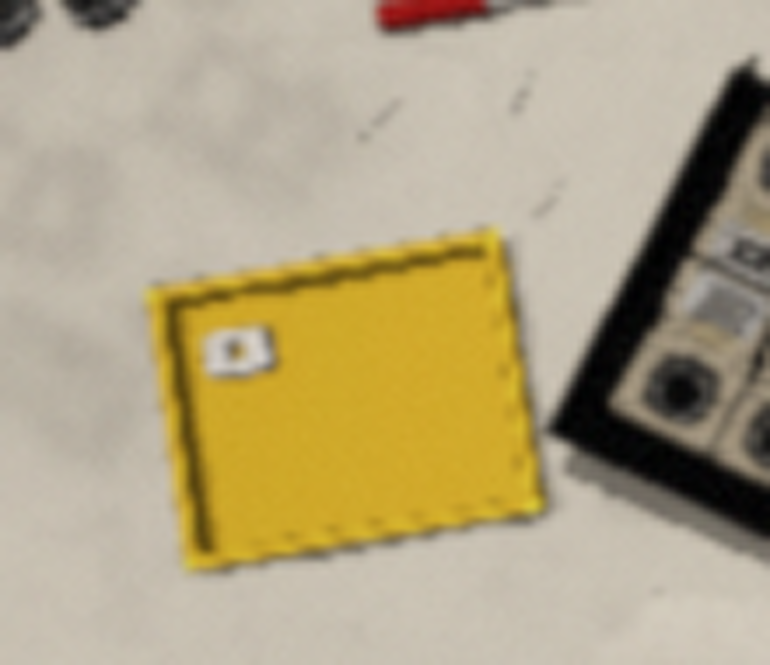

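```bash
python3 - <<'E'
from h import *
d=load("t10.npz")
c=ray(d,158.7,206.76,.025);c2=ray(d,159.3,206.7,.025);print(c,c2)
b=(c+c2)/2; y=.168; print("place",b[:2]+np.array([[np.cos(y),-np.sin(y)],[np.sin(y),np.cos(y)]])@[-.022,.010])
go([.5712,-.358,.12],Rt(0))
E
```

```text
[0.48873159 0.29175875 0.025     ] [0.48888376 0.29006571 0.025     ]
place [0.4654453 0.2970928]
target [ 0.5712 -0.358   0.12  ] t 0.4362 0.0007 -0.0480  r 0.0010 0.0017 0.0002 deg 0.4
```

Request:
step_arm(
  targets=[
    {"tx": 0.18, "ty": 0, "tz": 0, "rx": 0, "ry": 0.001, "rz": 0, "claw": 0},
    {"tx": 0.36, "ty": 0, "tz": -0.02, "rx": 0.001, "ry": 0.001, "rz": 0, "claw": 0},
    {"tx": 0.43, "ty": 0, "tz": -0.045, "rx": 0.001, "ry": 0.0015, "rz": 0, "claw": 0},
    {"tx": 0.43, "ty": 0, "tz": -0.045, "rx": 0.001, "ry": 0.0015, "rz": 0, "claw": 0},
    {"tx": 0.43, "ty": 0, "tz": -0.045, "rx": 0.001, "ry": 0.0015, "rz": 0, "claw": 0},
  ],
)

```text
t: 20.72
position: [0.5686, -0.3569, 0.1188]
eef_rot: [-3.124, 0.304, 0.004]
ft_force: [-0.5, -0.3, 0.0]
width: 0.0426
```

```bash
python3 - <<'E'
from h import *
go([.5712,-.358,.068],Rt(0))
E
```

```text
target [ 0.5712 -0.358   0.068 ] t 0.0087 -0.0036 -0.1692  r -0.0009 -0.0008 -0.0003 deg 0.2
```

Request:
step_arm(
  targets=[
    {"tx": 0.008, "ty": -0.003, "tz": -0.06, "rx": -0.001, "ry": -0.001, "rz": 0, "claw": 0},
    {"tx": 0.008, "ty": -0.003, "tz": -0.12, "rx": -0.001, "ry": -0.001, "rz": 0, "claw": 0},
    {"tx": 0.008, "ty": -0.003, "tz": -0.165, "rx": -0.001, "ry": -0.001, "rz": 0, "claw": 0},
    {"tx": 0.008, "ty": -0.003, "tz": -0.165, "rx": -0.001, "ry": -0.001, "rz": 0, "claw": 0},
  ],
)

```text
t: 21.22
position: [0.5707, -0.358, 0.0687]
eef_rot: [-3.127, 0.305, -0.0]
ft_force: [-0.5, -0.2, -0.1]
width: 0.0427
```

```bash
python3 - <<'E'
from h import *
from plant import ctrl
print(ctrl.state()["ft_force"])
go([.5712,-.358,.0675],Rt(0))
E
```

```text
[-0.54469167 -0.15747411 -0.13454513]
target [ 0.5712 -0.358   0.0675] t 0.0015 -0.0001 -0.0041  r -0.0000 0.0000 -0.0001 deg 0.0
```

Request:
step_arm(
  targets=[
    {"tx": 0.001, "ty": 0, "tz": -0.004, "rx": 0, "ry": 0, "rz": 0, "claw": 0.3},
    {"tx": 0.001, "ty": 0, "tz": -0.004, "rx": 0, "ry": 0, "rz": 0, "claw": 0.6},
    {"tx": 0.001, "ty": 0, "tz": -0.004, "rx": 0, "ry": 0, "rz": 0, "claw": 1},
    {"tx": 0.001, "ty": 0, "tz": -0.004, "rx": 0, "ry": 0, "rz": 0, "claw": 1},
  ],
  newtons=30,
)

```text
t: 21.72
position: [0.5722, -0.3586, 0.0691]
eef_rot: [3.125, -0.305, 0.004]
ft_force: [0.8, -0.1, 3.2]
width: 0.0245
```

```bash
python3 - <<'E'
from h import *
from plant import ctrl
print(ctrl.state()["ft_force"])
go([.5712,-.358,.0675],Rt(0))
E
```

```text
[ 0.8481655  -0.10021151  3.17554098]
target [ 0.5712 -0.358   0.0675] t -0.0032 0.0018 -0.0055  r 0.0006 0.0008 -0.0002 deg 0.2
```

Request:
step_arm(
  targets=[
    {"tx": 0, "ty": 0, "tz": 0.03, "rx": 0, "ry": 0, "rz": 0, "claw": 1},
    {"tx": 0, "ty": 0, "tz": 0.08, "rx": 0, "ry": 0, "rz": 0, "claw": 1},
    {"tx": -0.02, "ty": 0.02, "tz": 0.25, "rx": 0, "ry": 0, "rz": 0, "claw": 1},
    {"tx": -0.08, "ty": 0.08, "tz": 0.4, "rx": 0, "ry": 0, "rz": 0, "claw": 1},
    {"tx": -0.1, "ty": 0.2, "tz": 0.55, "rx": 0, "ry": 0, "rz": 0, "claw": 1},
  ],
  newtons=40,
)

```text
t: 22.35
position: [0.541, -0.2986, 0.2362]
eef_rot: [3.125, -0.307, 0.004]
ft_force: [1.2, 0.7, -0.2]
width: 0.0239
```

```bash
python3 - <<'E'
from h import *
from plant import ctrl
s=ctrl.state();print(s["ft_force"],s["width"],s["joint_pos"])
d=ctrl.get_image("top"); crop(d,320,130,470,240,5,"pics/lift.png")
go([.4654,.297,.25],Rt(0))
E
```

```text
[ 1.18981989  0.72957354 -0.22317481] 0.023857917616318614 [-6.00722311e-01  4.77508552e-01  1.36020124e+00 -2.16797692e-04
  1.30053313e+00  1.16603811e+00]
target [0.4654 0.297  0.25  ] t -0.2566 1.9738 0.0256  r 0.0013 0.0026 -0.0003 deg 0.5
```

View pics/lift.png

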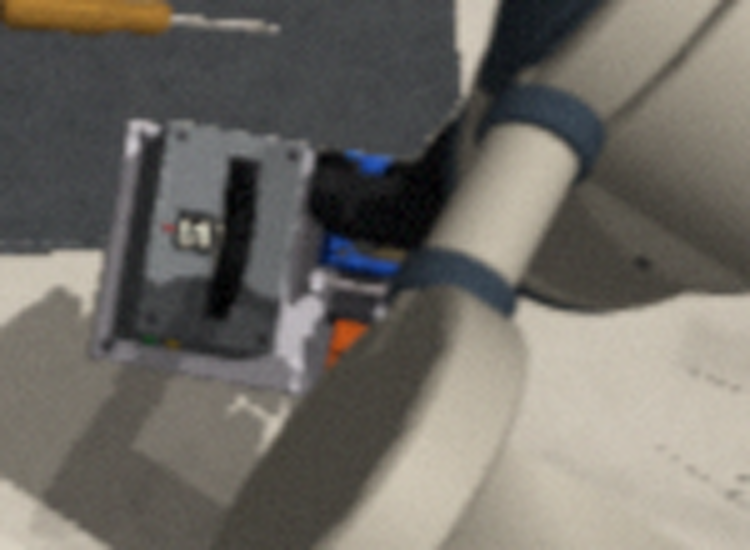

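Request:
step_arm(
  targets=[
    {"tx": -0.02, "ty": 0.18, "tz": 0.03, "rx": 0, "ry": 0, "rz": 0, "claw": 1},
    {"tx": -0.04, "ty": 0.36, "tz": 0.03, "rx": 0, "ry": 0, "rz": 0, "claw": 1},
    {"tx": -0.06, "ty": 0.54, "tz": 0.03, "rx": 0, "ry": 0, "rz": 0, "claw": 1},
    {"tx": -0.09, "ty": 0.72, "tz": 0.03, "rx": 0, "ry": 0, "rz": 0, "claw": 1},
    {"tx": -0.12, "ty": 0.9, "tz": 0.03, "rx": 0, "ry": 0, "rz": 0, "claw": 1},
  ],
)

```text
t: 23.02
position: [0.5055, -0.0268, 0.2438]
eef_rot: [3.126, -0.305, 0.005]
ft_force: [1.4, -0.1, -1.5]
width: 0.0241
```

Request:
step_arm(
  targets=[
    {"tx": -0.02, "ty": 0.18, "tz": 0, "rx": 0, "ry": 0, "rz": 0, "claw": 1},
    {"tx": -0.04, "ty": 0.36, "tz": 0, "rx": 0, "ry": 0, "rz": 0, "claw": 1},
    {"tx": -0.06, "ty": 0.54, "tz": 0, "rx": 0, "ry": 0, "rz": 0, "claw": 1},
    {"tx": -0.09, "ty": 0.72, "tz": 0, "rx": 0, "ry": 0, "rz": 0, "claw": 1},
    {"tx": -0.12, "ty": 0.9, "tz": 0, "rx": 0, "ry": 0, "rz": 0, "claw": 1},
  ],
)

```text
t: 23.65
position: [0.4695, 0.2434, 0.2439]
eef_rot: [3.126, -0.305, 0.005]
ft_force: [1.0, -0.5, -1.3]
width: 0.0243
```

```bash
python3 - <<'E'
from h import *
from plant import ctrl
s=ctrl.state();print(s["t"],s["position"],s["ft_force"],s["width"],s["joint_pos"])
d=ctrl.get_image("scene"); crop(d,100,140,300,290,4,"pics/s11.png")
go([.4654,.297,.25],Rt(0))
go([.4654,.297,.25],Rt(0,.36))
E
```

```text
23.65 [0.46945852 0.24344431 0.24387294] [ 0.95108107 -0.4556039  -1.27129887] 0.024263065942712866 [ 3.66662367e-01  3.44317029e-01  1.56603736e+00 -2.02405378e-03
  1.22857349e+00  2.13239649e+00]
target [0.4654 0.297  0.25  ] t -0.0096 0.1610 0.0205  r -0.0005 0.0009 -0.0009 deg 0.2
target [0.4654 0.297  0.25  ] t -0.0096 0.1610 0.0205  r -0.0007 0.0008 0.1137 deg 20.5
```

View pics/s11.png

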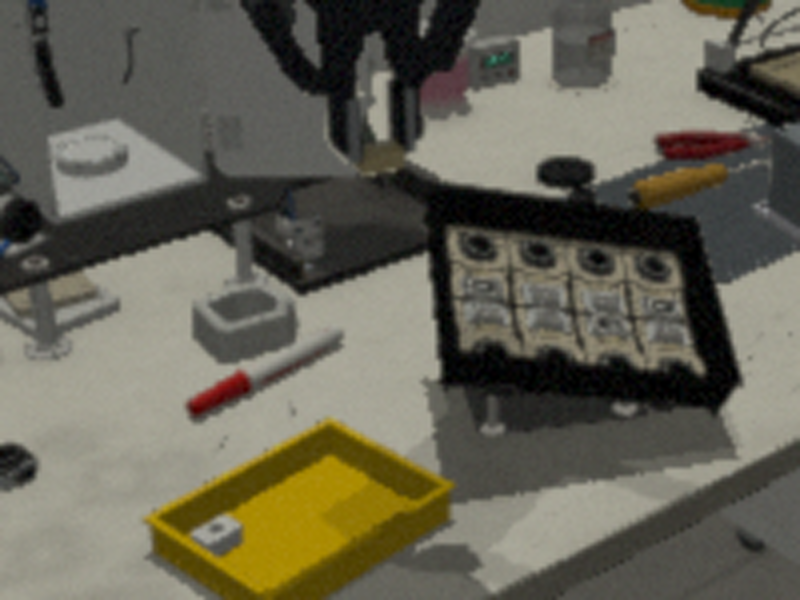

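Request:
step_arm(
  targets=[
    {"tx": -0.01, "ty": 0.08, "tz": 0, "rx": 0, "ry": 0, "rz": 0.055, "claw": 1},
    {"tx": -0.013, "ty": 0.15, "tz": -0.05, "rx": 0, "ry": 0, "rz": 0.11, "claw": 1},
    {"tx": -0.013, "ty": 0.16, "tz": -0.2, "rx": 0, "ry": 0, "rz": 0.113, "claw": 1},
    {"tx": -0.013, "ty": 0.16, "tz": -0.4, "rx": 0, "ry": 0, "rz": 0.113, "claw": 1},
    {"tx": -0.013, "ty": 0.16, "tz": -0.55, "rx": 0, "ry": 0, "rz": 0.113, "claw": 1},
  ],
)

```text
t: 24.32
position: [0.4658, 0.2896, 0.0767]
eef_rot: [3.131, 0.252, 0.004]
ft_force: [0.0, 0.8, 0.1]
width: 0.0242
```

Request:
step_arm(
  targets=[
    {"tx": 0, "ty": 0, "tz": 0, "rx": 0, "ry": 0, "rz": 0, "claw": 1},
  ],
)

```text
t: 24.45
position: [0.4645, 0.2889, 0.0762]
eef_rot: [3.129, 0.252, -0.004]
ft_force: [-0.3, 0.2, 0.4]
width: 0.0241
```

```bash
python3 - <<'E'
from h import *
from plant import ctrl
s=ctrl.state();print(s["t"],s["position"],s["ft_force"],s["width"])
d=ctrl.get_image("scene"); crop(d,100,190,250,310,5,"pics/s12.png")
d=ctrl.get_image("top"); crop(d,110,150,260,250,5,"pics/t12.png")
go([.4654,.297,.0105],Rt(0,.36))
E
```

```text
24.45 [0.46454309 0.28889775 0.07619015] [-0.31836205  0.17547001  0.41220762] 0.024084048047568436
target [0.4654 0.297  0.0105] t -0.0044 0.0235 -0.2295  r 0.0000 0.0011 0.0014 deg 0.3
```

View pics/s12.png

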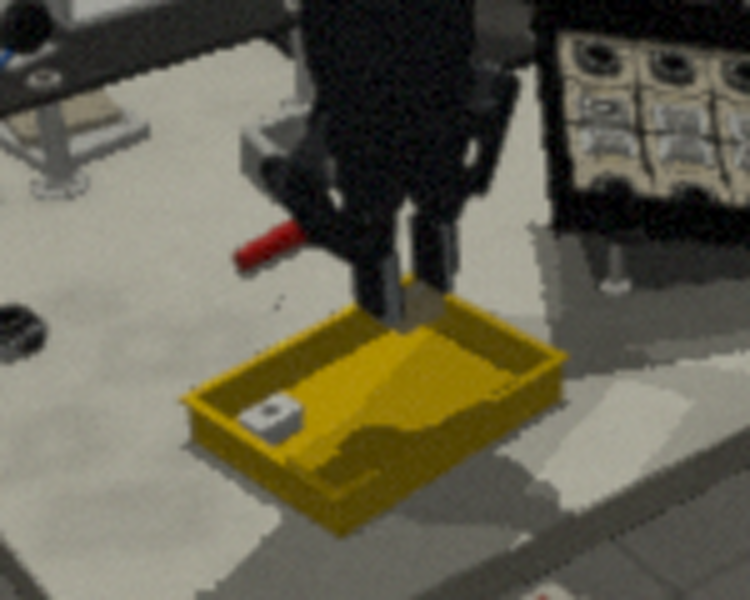

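View pics/t12.png

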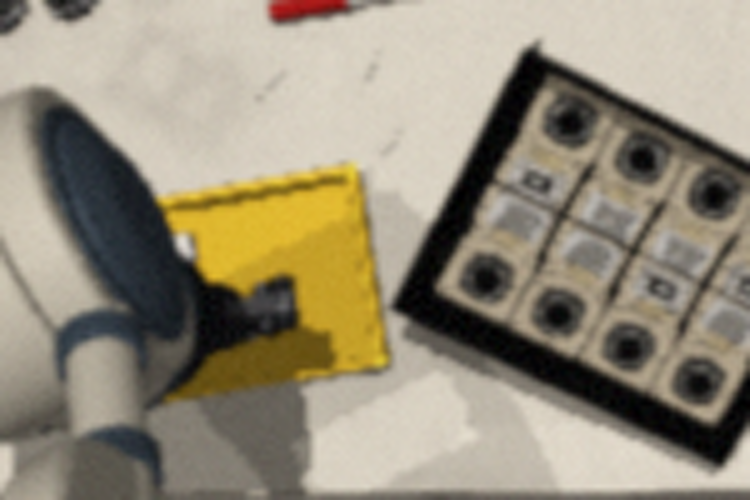

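Request:
step_arm(
  targets=[
    {"tx": 0, "ty": 0.005, "tz": -0.07, "rx": 0, "ry": 0.001, "rz": 0.001, "claw": 1},
    {"tx": 0, "ty": 0.005, "tz": -0.15, "rx": 0, "ry": 0.001, "rz": 0.001, "claw": 1},
    {"tx": 0, "ty": 0.005, "tz": -0.205, "rx": 0, "ry": 0.001, "rz": 0.001, "claw": 1},
    {"tx": 0, "ty": 0.005, "tz": -0.215, "rx": 0, "ry": 0.001, "rz": 0.001, "claw": 1},
    {"tx": 0, "ty": 0.005, "tz": -0.215, "rx": 0, "ry": 0.001, "rz": 0.001, "claw": 1},
  ],
)

```text
t: 25.18
position: [0.4665, 0.2914, 0.0141]
eef_rot: [3.131, 0.257, -0.0]
ft_force: [0.4, 0.7, -0.1]
width: 0.0239
```

Request:
step_arm(
  targets=[
    {"tx": 0, "ty": 0, "tz": -0.008, "rx": 0, "ry": 0, "rz": 0, "claw": 1},
    {"tx": 0, "ty": 0, "tz": -0.014, "rx": 0, "ry": 0, "rz": 0, "claw": 1},
    {"tx": 0, "ty": 0, "tz": -0.014, "rx": 0, "ry": 0, "rz": 0, "claw": 1},
  ],
)

```text
t: 25.55
position: [0.4663, 0.2913, 0.0098]
eef_rot: [3.131, 0.257, 0.0]
ft_force: [-1.5, -1.1, 13.5]
width: 0.024
```

Contact with the floor (13 N). I'll release with a small opening, keeping clear of the rim and the grey part.

Request:
step_arm(
  targets=[
    {"tx": 0, "ty": 0, "tz": 0.002, "rx": 0, "ry": 0, "rz": 0, "claw": 0.4},
    {"tx": 0, "ty": 0, "tz": 0.004, "rx": 0, "ry": 0, "rz": 0, "claw": 0.1},
    {"tx": 0, "ty": 0, "tz": 0.05, "rx": 0, "ry": 0, "rz": 0, "claw": 0.1},
    {"tx": 0, "ty": 0, "tz": 0.2, "rx": 0, "ry": 0, "rz": 0, "claw": 0.1},
    {"tx": 0, "ty": 0, "tz": 0.4, "rx": 0, "ry": 0, "rz": 0, "claw": 0.1},
  ],
)

```text
t: 26.18
position: [0.4653, 0.2908, 0.1303]
eef_rot: [3.13, 0.257, -0.005]
ft_force: [1.2, 0.5, 0.3]
width: 0.0381
```

Request:
step_arm(
  targets=[
    {"tx": -0.1, "ty": 0, "tz": 0.18, "rx": 0, "ry": 0, "rz": 0, "claw": 0.1},
    {"tx": -0.15, "ty": -0.15, "tz": 0.3, "rx": 0, "ry": 0, "rz": 0, "claw": 0.1},
    {"tx": -0.2, "ty": -0.35, "tz": 0.3, "rx": 0, "ry": 0, "rz": 0, "claw": 0.1},
    {"tx": -0.2, "ty": -0.55, "tz": 0.3, "rx": 0, "ry": 0, "rz": 0, "claw": 0.1},
    {"tx": -0.2, "ty": -0.7, "tz": 0.3, "rx": 0, "ry": 0, "rz": 0, "claw": 0.1},
  ],
)

```text
t: 26.8
position: [0.4054, 0.0793, 0.22]
eef_rot: [3.13, 0.257, 0.0]
ft_force: [1.1, 1.1, 0.6]
width: 0.0386
```

```bash
python3 - <<'E'
from h import *
from plant import ctrl
s=ctrl.state();print(s["t"],s["position"],s["ft_force"],s["width"])
d=ctrl.get_image("scene"); crop(d,100,200,250,320,5,"pics/s13.png")
d=ctrl.get_image("top"); a=d["frame"];np.savez("t13.npz",**d)
crop(d,110,150,260,250,5,"pics/t13.png");crop(d,325,140,425,220,6,"pics/f13.png")
E
python3 zoom.py pics/z7.png t8 t9 t13
```

```text
26.8 [0.4053958  0.07928393 0.22004208] [1.06604134 1.06477893 0.56276682] 0.038597112376730865
```

View pics/s13.png

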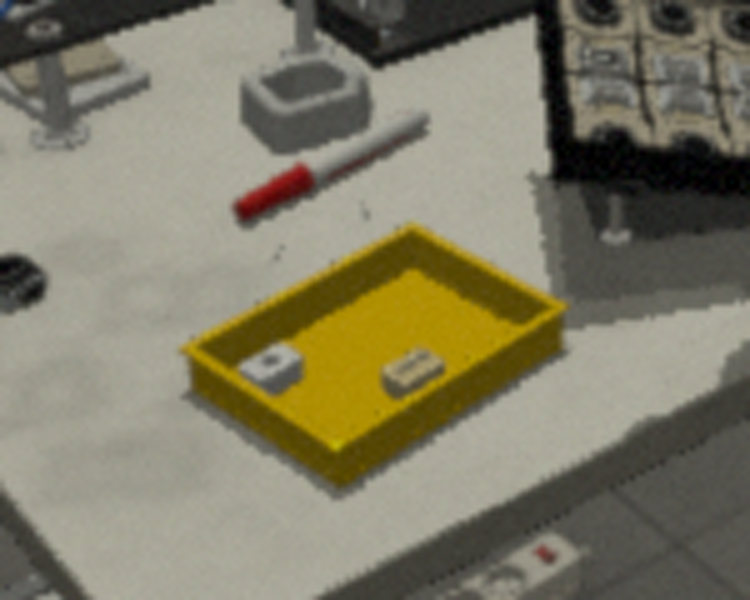

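View pics/t13.png

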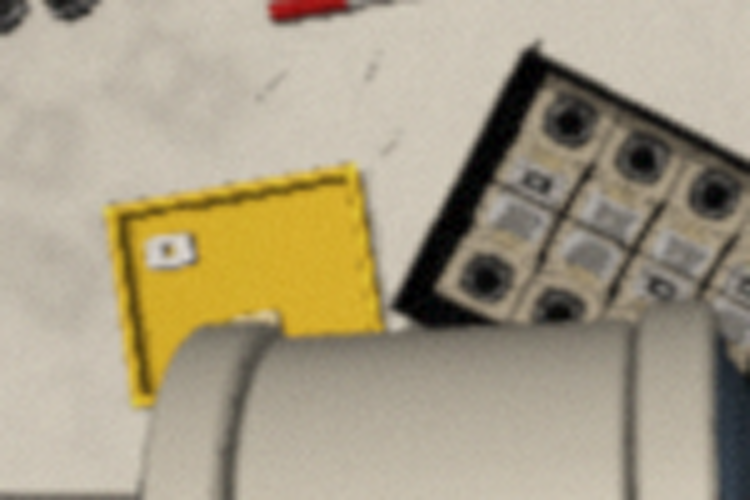

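View pics/f13.png

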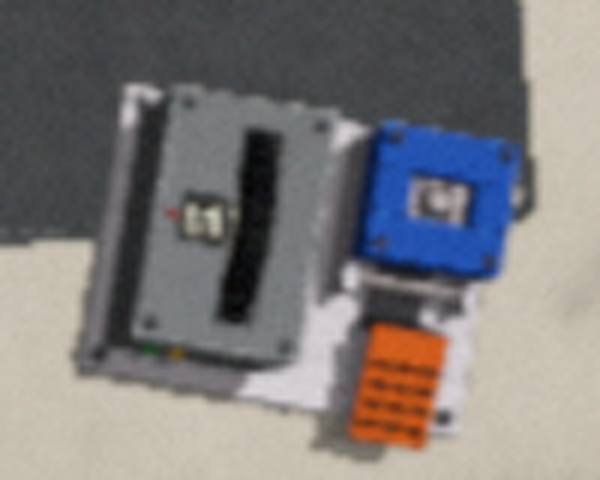

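View pics/z7.png

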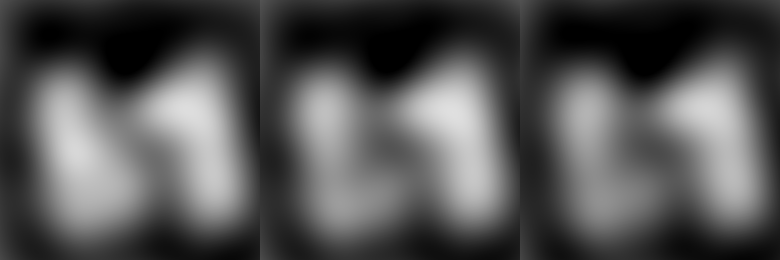

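Request:
step_arm(
  targets=[
    {"tx": 0, "ty": 0, "tz": 0, "rx": 0, "ry": 0, "rz": 0, "claw": 0.1},
    {"tx": 0, "ty": 0, "tz": 0, "rx": 0, "ry": 0, "rz": 0, "claw": 0.1},
  ],
)

```text
t: 27.15
position: [0.406, 0.0819, 0.2193]
eef_rot: [3.131, 0.259, -0.001]
ft_force: [-0.4, 0.2, 0.2]
width: 0.0381
```

```bash
python3 -c "
from plant import ctrl
print(ctrl.close_job())"
```

```text
the job is handed in; nothing more can be done
None
```

The job is handed in at about 27 s of the 72 s allowed. The wheel stands on 6, the paddle is fully down, and the block lies in the yellow bin, pins up.

**What I did**
- **Wheel:** I pinched it across its faces and rolled it in strokes. I first misread the start digit (it was 3, not 7) and rolled back to 2. I then rolled forward 2, 3, 5, 6, checking the window image along the way.
- **Paddle:** I pressed it to its stop; the force rose to 68 N there. The block then measured about 8 mm proud of the nest.
- **Block:** I gripped it across 26 mm, carried it over the tray and set it down in the bin until about 13 N of floor contact. Then I released it and backed off.

**Last checks**
- The camera shows the block flat with its pins up near the front middle of the bin, clear of the grey part.
- The nest is empty and the paddle is still down.
- The window image is the same as right after the last stroke. The stroke angles put the wheel at about 3.76 rad against 3.77.
- The wrist force is near 0 N, and the arm is clear of everything.

**Doubts**
- The digits are only about 4 pixels tall, so I identified 6 from the run of digit shapes plus the stroke angles, not from a sharp reading.
- The arm hid the fixture from the scene camera, so its position and heights come from the top camera's picture and depth only.
- The two views of the bin centre differed by about 1 cm. I used the top view.

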